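# Change the espresso bar's water over to the standby filter

## Robot

A 6-joint arm with a two-finger parallel gripper is mounted at the origin on the work surface. World frame = base frame: x ahead of the robot, y to its left, z up, the work surface at z = 0. Lengths are in m, angles in rad, forces in N, time in s.
With the tool pointing down it reaches from about 0.25 to 0.725 m from the base axis. Payload 4 kg.
Tool frame: the origin (TCP) lies on the centre line of the jaws, within the pads' length; the fingertips stand robot.tcp_to_tips ahead of it and the grasp point (between the pads) lies 3 mm ahead of it (robot.tcp_to_tips is the distance from the TCP to the fingertips, in m); z points along the fingers, y is the direction in which the jaws open and shut (so a half turn about z gives the same grasp; the last joint's range is limited). The gripper opens to 85 mm and grips with 20 to 120 N. Pads are 22 mm wide; open, the fingers measure 114 mm over their backs; the gripper's body (76 mm by 85 mm) begins 54 mm behind the grasp point. The pads swing forward as they close: fully open they stand 13 mm farther back than shut.
Start: joints at [1.281, 0.241, 0.005, 1.335, 0, 1.571], TCP at [0.143, 0.479, 0.253] pointing down, gripper open.
Joint ranges: [-2.72, 2.72], [-1.05, 1.87], [-1.09, 1.28], [-1.99, 2.15], [-1.42, 1.44], [-3.14, 3.14]. Speed limits (rad/s): [2.79, 2.79, 3.14, 3.14, 3.14, 3.14].

## Interface

Orientations are given as a rotation vector (axis times angle).
In Python, from rig import robot, vision, workorder gives the robot as it stands.
- The arm moves only by the shell command python3 -m inch 'ROWS' [FORCE]. ROWS is text: rows parted by semicolons, each of 5 numbers parted by spaces: the opening, from 0 (shut) to 1 (fully open), then the shift along the tool's x, y, z in mm, then the turn about the tool's z in degrees. A call has 1 to 8 rows; each row shifts and turns the commanded pose from where the row before left it, along the tool's axes as they then stand; what a row does not reach is not made up. A row lasts 1/10 s, in which the tool goes at most 50 mm and 8.59 degrees, less where a joint would pass 70% of its speed; a pose out of reach is approached as far as the arm can. A call with a gripper value outside its range is refused whole. The fingers move at their own pace and stop on an object; FORCE is the grip in N (left out, the last holds). Time passes only in rows, so rows that do not move let the fingers close. It gives the time, the measured TCP pose, the force and the opening at its end, in the units of the state.
- robot.sense(): the state, without advancing time (a new reading comes with each control period).
- vision.camera(name): name is "side" or "top" or "wrist"; returns the picture (400x640x3 uint8, red, green, blue); there is no depth.
- vision.calibration(name): a dict with "intrinsics" (3x3 intrinsics, pixels), "k1" (the pictures are not rectified: a ray, as slopes to the right and down, at radius r is drawn at 1 + k1 r^2 times it, then the intrinsics apply), "rvec" (rotation vector, rad) and "tvec" (3), from world to camera coordinates, as OpenCV has them; the wrist camera has in their place "hand_eye" (4x4, takes a point from camera to tool coordinates, whose origin is the TCP and whose axes are the flange's). Camera axes: x right, y down, z forward; pixel columns grow to the right and rows downward; lengths in m; the calibration is good to about 2 mm. A picture is of the moment at which its call begins: read the wrist's pose just before it. calibration takes no time and is no camera call.
- workorder.close_job(): hands the job in, once; it reports no verdict.
The state is a dict: "time": time; "joints": joint angles; "qvel": joint speeds; "joint_efforts": joint torques, N m; "tool_pos": TCP position; "tool_rot": TCP orientation; "ft_force": force on the tool from outside, world axes, zero at the start; "ft_torque": the same for the moment, N m; "gripper_width": finger opening in m.
Only numpy, scipy, OpenCV 4.12 (cv2) and the standard library are available. Lean on these libraries where they do the work, as an engineer would, in place of code of your own. Each camera call takes 0.05 s, during which the arm holds its last target.

## Task

The water filter now in service is spent: change the bar over to the standby filter beside it. Leave the standby filter's blue main lever fully open, the spent filter's blue main lever fully shut and both red drain levers fully shut; the standby drain was left open after the last cartridge change. Interlock plates let the levers move only in their safe order, so work gently, never force a lever that is blocked, keep the bar supplied with water throughout, and leave the other things on the counter alone.

Things in the scene. Friction and masses are not known exactly. Their poses are not given: they have to be found in the camera images.
- station: White duplex water-filter station, fixed; two columns of levers, one per filter, 62 mm left and right of the origin (either can be the service one), on a flat panel that slopes up away from the robot at 30 degrees. Origin on the counter, midway, 100 mm straight below the panel; x horizontal, the way the panel climbs, y left, z up
- station_panel (a point): Point of the panel face 100 mm above the station's origin; same axes as station, in which up-slope is (0.866, 0, 0.5) and straight out of the panel (-0.5, 0, 0.866). Panel 330 mm wide, from 118 mm down-slope to 178 mm up-slope of here. Main spindles stand level with this point, drain spindles 98 mm up-slope of them, all straight out of the panel
- station_interlock (a point): On the panel, between the columns. Dark fan-shaped plates on the spindles, 21 to 27 mm out from the panel (66 mm radius main, 38 mm drain), are the interlock: a main lever cannot open (beyond 13 degrees) unless the drain above it is shut; a drain cannot open unless its main is shut; a main cannot shut (beyond 8 degrees) unless the other main is open. Others let go only in their last 7 degrees
- station_header (a point): Middle of a copper pipe, 22 mm thick, that crosses left to right 460 mm above the counter over the drain spindles (station x = 95 mm); legs go down to the counter at y = -245 and 245 mm, and two 18 mm pipes go 120 mm back at y = -62 and 62 mm, then down. A gripper pointing straight down cannot work the drain levers under it; one leaning back 20 degrees or more, or square to the panel, can
- service_lever (a joint): Blue main lever of the filter in service, quarter-turn. 0 = fully shut (hard stop), points right (station -y); 1.571 = fully open (hard stop), points down-slope to the robot; turns clockwise, seen from in front of the panel, as it grows. Open at the start, to 0.07. Stays where left; takes 0.33 N m (5 N at the grip); if blocked it meets a hard stop
- service_drain (a joint): Red drain lever of the filter in service, quarter-turn. 0 = fully shut (hard stop), points right (station -y); 1.571 = fully open, points up-slope; turns anticlockwise, seen from in front of the panel, as it grows. Shut at the start. Stays where left; takes 0.33 N m
- standby_lever (a joint): Blue main lever of the standby filter; values as for service_lever. Shut, or within 0.07 of it, at the start
- standby_drain (a joint): Red drain lever of the standby filter; values as for service_drain. Part open, 0.4 to 1.1, at the start
- service_lever_hub (a point): Spindle axis of service_lever, at the mid-height of its lever (55 mm out from the panel); z straight out of the panel. The lever reaches 95 mm from this axis and is 20 mm wide and 14 mm thick (48 to 62 mm out from the panel); below it there is free space down to the interlock plates, 27 mm out from the panel
- service_lever_grip (a point): Middle of the blue grip of service_lever, half-way along the grip (62 mm from the spindle axis, 55 mm out from the panel). Moves with the lever. Axes: z straight out of the panel, y along the lever towards the spindle
- standby_lever_hub (a point): Spindle axis of standby_lever, at the mid-height of its lever (55 mm out from the panel); z straight out of the panel. The lever reaches 95 mm from this axis and is 20 mm wide and 14 mm thick (48 to 62 mm out from the panel); below it there is free space down to the interlock plates, 27 mm out from the panel
- standby_lever_grip (a point): Middle of the blue grip of standby_lever, half-way along the grip (62 mm from the spindle axis, 55 mm out from the panel). Moves with the lever. Axes: z straight out of the panel, y along the lever towards the spindle
- service_drain_hub (a point): Spindle axis of service_drain, at the mid-height of its lever (55 mm out from the panel); z straight out of the panel. The lever reaches 75 mm from this axis and is 20 mm wide and 14 mm thick (48 to 62 mm out from the panel); below it there is free space down to the interlock plates, 27 mm out from the panel
- service_drain_grip (a point): Middle of the red grip of service_drain, half-way along the grip (52 mm from the spindle axis, 55 mm out from the panel). Moves with the lever. Axes: z straight out of the panel, y along the lever towards the spindle
- standby_drain_hub (a point): Spindle axis of standby_drain, at the mid-height of its lever (55 mm out from the panel); z straight out of the panel. The lever reaches 75 mm from this axis and is 20 mm wide and 14 mm thick (48 to 62 mm out from the panel); below it there is free space down to the interlock plates, 27 mm out from the panel
- standby_drain_grip (a point): Middle of the red grip of standby_drain, half-way along the grip (52 mm from the spindle axis, 55 mm out from the panel). Moves with the lever. Axes: z straight out of the panel, y along the lever towards the spindle
- pitcher: Bystander: steel milk pitcher, 80 mm wide, 100 mm high, loose; origin at the centre of its underside
- cup: Bystander: white cup, 72 mm wide, 60 mm high, loose; origin at the centre of its underside
- tamper: Bystander: dark tamper, 58 mm wide, 88 mm high, loose; origin at the centre of its underside
- sauce_a: Bystander: squeeze bottle, 58 mm wide, 195 mm high, loose; origin at the centre of its underside
- sauce_b: Bystander: squeeze bottle, 58 mm wide, 195 mm high, loose; origin at the centre of its underside
- sauce_c: Bystander: squeeze bottle, 58 mm wide, 195 mm high, loose; origin at the centre of its underside
- beans_jar: Bystander: amber jar with steel lid, 90 mm wide, 150 mm high, loose; origin at the centre of its underside

How it is judged:
On the way, in this order (a step that is already met when the one before it is completed fails the run):
1. the standby drain lever is fully shut, while the service main lever is still open (value of joint standby_drain below 0.1 rad and value of joint service_lever above 1.3 rad and value of joint standby_lever below 0.4 rad), for 0.2 s.
2. the standby main lever is fully open, while the service main lever is still open (value of joint standby_lever above 1.47 rad and value of joint service_lever above 1.3 rad and value of joint standby_drain below 0.1 rad), for 0.2 s.
3. the service main lever is fully shut, with the standby main lever open (value of joint service_lever below 0.1 rad and value of joint standby_lever above 1.47 rad), for 0.2 s.
At the end, for the whole second after the job is handed in: Standby main lever within 0.10 rad of fully open, service main lever and both drain levers within 0.10 rad of fully shut, all levers at rest and let go (all of step 3 and value of joint each of standby_drain, service_drain below 0.1 rad and velocity of joint service_lever between -0.05 and 0.05 rad/s and velocity of joint standby_lever between -0.05 and 0.05 rad/s and velocity of joint service_drain between -0.05 and 0.05 rad/s and velocity of joint standby_drain between -0.05 and 0.05 rad/s); the robot touches nothing.
It fails at once if a lever is forced (pushed with more than 40 N) (contact force between any of the fingers, the arm and service_lever above 40 N or contact force between any of the fingers, the arm and standby_lever above 40 N or contact force between any of the fingers, the arm and service_drain above 40 N or contact force between any of the fingers, the arm and standby_drain above 40 N).
It fails at once if another thing on the counter is shifted by more than 30 mm or knocked over (distance of any of pitcher, cup, tamper, sauce_a, sauce_b, sauce_c, beans_jar from where it was at the start of the episode above 0.03 m or angle between any of pitcher, cup, tamper, sauce_a, sauce_b, sauce_c, beans_jar's own z axis and vertical above 0.5 rad).
It also fails if it takes over 64 s, if anything falls off the work surface, if the arm or the gripper's body presses on something with over 40 N, if the wrist force passes 120 N, or if a joint passes its speed limit or range.

## Working session

There is one attempt and no reset: what is moved stays moved. The work goes in short steps, Python scripts to look and compute and a shell command to move; the robot and the scene stay as the last step left them, time stands still between calls to the robot, and variables do not carry over. Pictures are saved under pics/ and viewed, and the job is handed in when it is done.

```bash
ls; mkdir -p pics; python3 - <<'E'
from rig import robot, vision, workorder
import cv2,numpy as np
s=robot.sense()
for k,v in s.items(): print(k,np.round(v,4))
print(robot.tcp_to_tips)
for n in ["side","top","wrist"]:
    c=vision.calibration(n); print(n,{k:np.round(v,4).tolist() for k,v in c.items()})
    cv2.imwrite(f"pics/{n}0.png",vision.camera(n)[:,:,::-1])
E
```

```text
pics
time 0.0
joints [ 1.281   0.2414  0.0037  1.3352 -0.      1.5708]
qvel [ 0.0003  0.0002 -0.0009 -0.0002  0.0001 -0.0006]
joint_efforts [-1.00000e-04 -3.72316e+01  2.52409e+01  1.68000e-02  2.00000e-04
  0.00000e+00]
tool_pos [0.1427 0.4786 0.2524]
tool_rot [-0.4537 -3.1084  0.0033]
ft_force [-0.2661 -0.1712  0.3043]
ft_torque [ 0.042  -0.0007  0.0092]
gripper_width 0.0856
0.022
side {'intrinsics': [[462.6407, 0.0, 328.2212], [0.0, 462.6407, 198.7405], [0.0, 0.0, 1.0]], 'k1': 0.0105, 'rvec': [0.2852, -2.7691, 1.319], 'tvec': [0.5426, 0.2674, 1.503]}
top {'intrinsics': [[378.7525, 0.0, 322.6043], [0.0, 378.7525, 196.287], [0.0, 0.0, 1.0]], 'k1': -0.056, 'rvec': [2.161, -2.1792, 0.1029], 'tvec': [0.0688, 0.5615, 1.5776]}
wrist {'intrinsics': [[286.6575, 0.0, 324.7583], [0.0, 286.6575, 199.6411], [0.0, 0.0, 1.0]], 'k1': -0.0344, 'hand_eye': [[0.0008, -0.952, -0.3061, 0.0796], [1.0, 0.0009, -0.0002, 0.0005], [0.0005, -0.3061, 0.952, -0.1196], [0.0, 0.0, 0.0, 1.0]]}
```

View pics/side0.png

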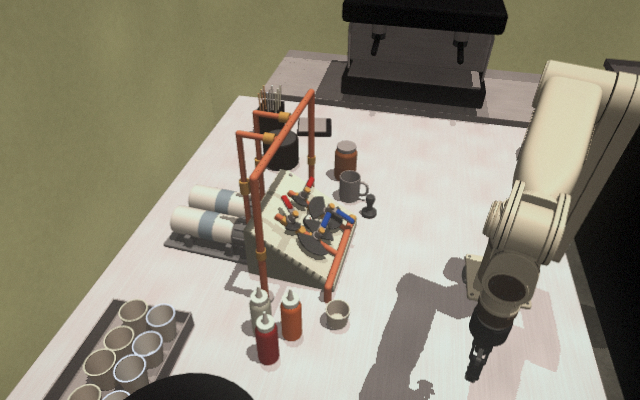

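View pics/top0.png

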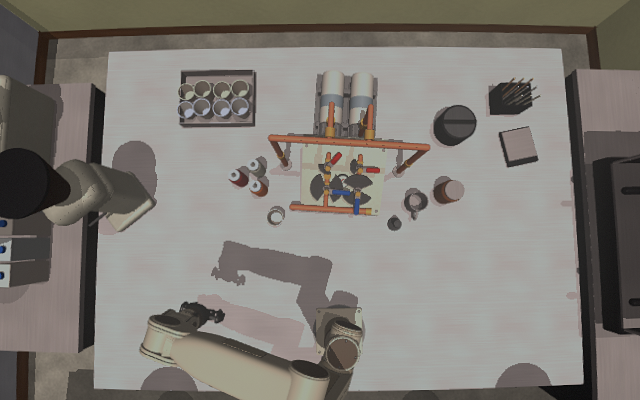

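View pics/wrist0.png

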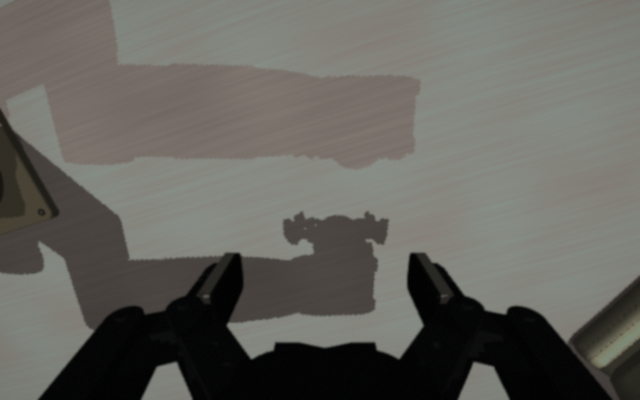

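```bash
python3 - <<'E'
import cv2
t=cv2.imread('pics/top0.png'); s=cv2.imread('pics/side0.png')
cv2.imwrite('pics/t1.png',cv2.resize(t[125:225,265:435],None,fx=4.6,fy=4.6,interpolation=cv2.INTER_CUBIC))
cv2.imwrite('pics/s1.png',cv2.resize(s[160:300,230:390],None,fx=4.2,fy=4.2,interpolation=cv2.INTER_CUBIC))
E
```

```text
(no output)
```

View pics/t1.png

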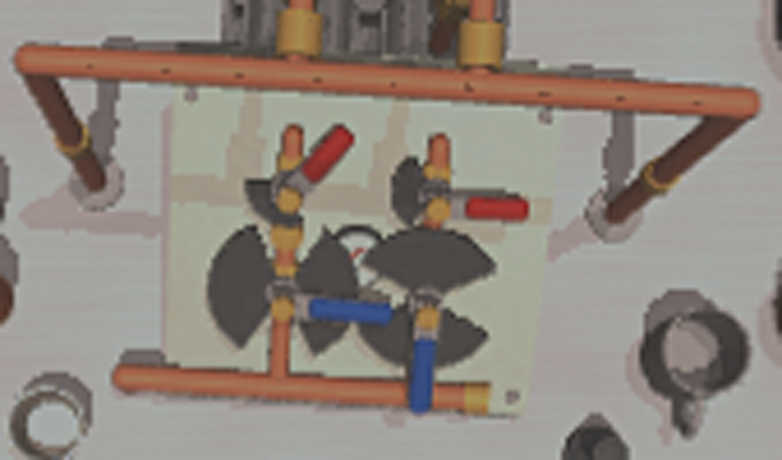

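View pics/s1.png

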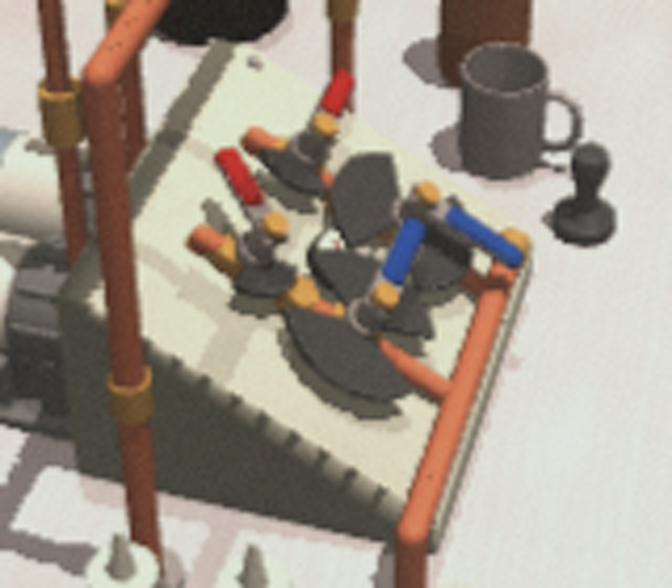

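```bash
cat > h.py <<'E'
import numpy as np, cv2
from scipy.optimize import least_squares
from rig import robot, vision, workorder
def proj(n,P,pose=None):
    c=vision.calibration(n); K=c['intrinsics'];P=np.atleast_2d(P)
    if n=='wrist':
        p,r=pose; T=np.eye(4);T[:3,:3]=cv2.Rodrigues(np.array(r))[0];T[:3,3]=p
        M=np.linalg.inv(T@np.array(c['hand_eye'])); Q=P@M[:3,:3].T+M[:3,3]
    else: Q=P@cv2.Rodrigues(np.array(c['rvec']))[0].T+np.array(c['tvec'])
    a=Q[:,:2]/Q[:,2:]; r2=(a**2).sum(1,keepdims=True); a=a*(1+c['k1']*r2)
    return a@np.array(K)[:2,:2].T+np.array(K)[:2,2]
U=np.array([.866,0,.5]);N=np.array([-.5,0,.866]);Y=np.array([0,1.,0])
def pan(up,y,out): return np.array([0,0,.1])+up*U+y*Y+out*N
def w(S,P):
    x,y,t=S; c,s=np.cos(t),np.sin(t); return np.atleast_2d(P)@np.array([[c,-s,0],[s,c,0],[0,0,1]]).T+[x,y,0]
E
cat > fit.py <<'E'
from h import *
top=lambda a,b:(265+(a+.5)/4.6-.5,125+(b+.5)/4.6-.5); sd=lambda a,b:(230+(a+.5)/4.2-.5,160+(b+.5)/4.2-.5)
def obs(h):
  return [('top',top(97,187),[.095,.245,0.005]),('top',top(612,217),[.095,-.245,0.005]),('top',top(518,413),pan(-.118,-.165,0)),
  ('top',top(283,306),pan(0,.062,h)),('top',top(428,320),pan(0,-.062,h)),('top',top(289,200),pan(.098,.062,h)),('top',top(438,210),pan(.098,-.062,h)),
  ('side',sd(385,297),pan(0,.062,h)),('side',sd(428,192),pan(0,-.062,h)),('side',sd(272,225),pan(.098,.062,h)),('side',sd(322,125),pan(.098,-.062,h)),
  ('side',sd(232,42),pan(.178,-.165,0)),('side',sd(408,540),pan(-.118,.165,0))]
f=lambda p:np.concatenate([(proj(n,w(p[:3],P))[0]-np.array(q)) for n,q,P in obs(p[3])])
r=least_squares(f,[.6,0,0,.07],loss='soft_l1'); print(np.round(r.x,4)); print(np.round(f(r.x).reshape(-1,2),1))
E
python3 fit.py
```

```text
[ 0.5981 -0.0111 -0.0858  0.0676]
[[-0.4 -2.9]
 [ 0.3 -0.8]
 [ 0.7  0.1]
 [-0.9 -0.1]
 [-0.7 -0.7]
 [-0.5 -0.7]
 [-0.2 -0.4]
 [-0.4 -0.2]
 [ 0.1  0.4]
 [ 0.3 -0.3]
 [ 0.9 -0.2]
 [ 3.5  1. ]
 [ 5.3 -3.5]]
```

```bash
python3 -m inch '1 0 50 0 0;1 0 50 0 0;1 0 50 0 0;1 0 30 0 0'; python3 -c "
from h import *
s=robot.sense();print(np.round(s['joints'],3),s['tool_pos'])"
```

```text
time: 0.55
tool_pos: [0.195, 0.654, 0.2517]
tool_rot: [-0.454, -3.109, 0.001]
ft_force: [0.6, -0.3, 0.1]
gripper_width: 0.0855
[1.281 0.631 0.6   1.54  0.    1.571] [0.19496682 0.65395636 0.25174   ]
```

```bash
for i in 1 ; do python3 -m inch '1 0 40 0 0;1 0 30 0 0;1 0 30 0 0;1 0 30 0 0;1 0 30 0 0;1 0 0 0 0'; done; python3 -c "
from h import *
s=robot.sense();print(np.round(s['joints'],3),s['tool_pos'])"
```

```text
time: 1.15
tool_pos: [0.2293, 0.769, 0.2333]
tool_rot: [0.453, 3.104, 0.043]
ft_force: [0.0, -0.4, 0.1]
gripper_width: 0.0855
[ 1.281  1.005  1.272  1.81  -0.     1.571] [0.22930774 0.76896856 0.23329238]
```

```bash
for i in 1 ; do python3 -m inch '1 0 30 0 0;1 0 30 0 0;1 0 30 0 0;1 0 0 0 0'; done; python3 -c "
from h import *
s=robot.sense();j=s['joints'];print(np.round(s['joints'],3),s['tool_pos'],j[1]-j[2]+j[3])"
```

```text
time: 1.55
tool_pos: [0.2392, 0.802, 0.2169]
tool_rot: [0.451, 3.092, 0.148]
ft_force: [-0.7, -0.4, -0.6]
gripper_width: 0.0853
[1.281 1.028 1.274 1.72  0.    1.571] [0.23916776 0.80204856 0.21692041] 1.4748945476375588
```

```bash
python3 -c "
from h import *
cv2.imwrite('pics/top2.png',vision.camera('top')[:,:,::-1])
print(proj('top',[[.24,.95,.2],[.24,.8,.22]]))"
```

```text
[[ 90.15597092 278.1512371 ]
 [125.47883741 279.03008823]]
```

View pics/top2.png

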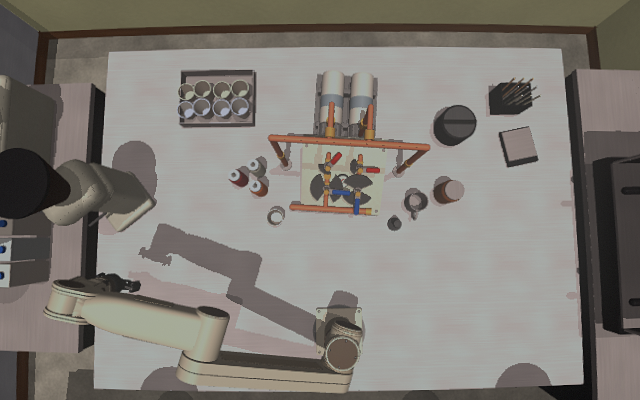

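```bash
for i in 1 ; do python3 -m inch '1 0 48 -14 0;1 0 48 -14 0;1 0 48 -14 0;1 0 48 -14 0;1 0 0 0 0'; done; python3 -c "
from h import *
s=robot.sense();j=s['joints'];print(np.round(s['joints'],3),s['tool_pos'],j[1]-j[2]+j[3])"
```

```text
time: 2.1
tool_pos: [0.2534, 0.8499, 0.2447]
tool_rot: [0.445, 3.05, 0.383]
ft_force: [-0.5, -0.4, 0.4]
gripper_width: 0.0855
[ 1.281  1.007  1.275  1.589 -0.     1.571] [0.2534483  0.84987057 0.24469631] 1.3212218412294676
```

```bash
cat >> h.py <<'E'
def st():
    s=robot.sense(); return np.array(s['tool_pos']),cv2.Rodrigues(np.array(s['tool_rot']))[0],s
def d(*targets):
    p,R,s=st()
    for t in targets:
        t=np.array(t); v=R.T@(t-p)*1000; print('to',np.round(t,3),'tool mm',np.round(v,1),'len',round(np.linalg.norm(v))); p=t
def info():
    p,R,s=st(); print('t',round(s['time'],2),'p',np.round(p,4),'J',np.round(s['joints'],3)); print('x',np.round(R[:,0],3),'y',np.round(R[:,1],3),'z',np.round(R[:,2],3),'F',np.round(s['ft_force'],1),'w',round(s['gripper_width'],4))
E
python3 -c "
from h import *
info(); d([.17,.53,.40],[.43,-.30,.40])
K=vision.calibration('top')
print(proj('top',[[.7,-.49,.15],[.85,-.5,.15]]))
"
```

```text
t 2.1 p [0.2534 0.8499 0.2447] J [ 1.281  1.007  1.275  1.589 -0.     1.571]
x [-0.958  0.286 -0.   ] y [0.277 0.929 0.247] z [ 0.071  0.237 -0.969] F [-0.5 -0.4  0.4] w 0.0855
to [0.17 0.53 0.4 ] tool mm [ -11.5 -281.8 -232.1] len 365
to [ 0.43 -0.3   0.4 ] tool mm [-486.4 -698.7 -178.1] len 870
[[461.40485236 157.6172422 ]
 [461.99709153 120.9654146 ]]
```

```bash
python3 -m inch '1 -1.5 -35 -29 0;1 -1.5 -35 -29 0;1 -1.5 -35 -29 0;1 -1.5 -35 -29 0;1 -1.5 -35 -29 0;1 -1.5 -35 -29 0;1 -1.5 -35 -29 0;1 -1.5 -35 -29 0'; python3 -c "
from h import *
info(); d([.43,-.30,.40])"
```

```text
time: 2.9
tool_pos: [0.1737, 0.5419, 0.3959]
tool_rot: [0.445, 3.051, 0.377]
ft_force: [0.7, -0.3, 0.4]
gripper_width: 0.0854
t 2.9 p [0.1737 0.5419 0.3959] J [1.258 0.176 0.26  1.409 0.006 1.548]
x [-0.958  0.286  0.   ] y [0.277 0.929 0.244] z [ 0.07   0.233 -0.97 ] F [ 0.7 -0.3  0.4] w 0.0854
to [ 0.43 -0.3   0.4 ] tool mm [-486.1 -710.5 -182.6] len 880
```

```bash
python3 -m inch '1 -24 -34 -9 0;1 -24 -34 -9 0;1 -24 -34 -9 0;1 -24 -34 -9 0;1 -24 -34 -9 0;1 -24 -34 -9 0;1 -24 -34 -9 0;1 -24 -34 -9 0'; python3 -c "
from h import *
info(); d([.43,-.30,.40])"
```

```text
time: 3.7
tool_pos: [0.2773, 0.218, 0.3988]
tool_rot: [0.444, 3.05, 0.378]
ft_force: [0.6, 0.3, 0.8]
gripper_width: 0.0853
t 3.7 p [0.2773 0.218  0.3988] J [ 0.533 -0.22  -0.114  1.494  0.167  0.838]
x [-0.959  0.285 -0.001] y [0.276 0.93  0.244] z [ 0.07   0.234 -0.97 ] F [0.6 0.3 0.8] w 0.0853
to [ 0.43 -0.3   0.4 ] tool mm [-293.9 -439.1 -111.7] len 540
```

```bash
python3 -m inch '1 -25 -37 -9 0;1 -25 -37 -9 0;1 -25 -37 -9 0;1 -25 -37 -9 0;1 -25 -37 -9 0;1 -25 -37 -9 0;1 -25 -37 -9 0;1 -25 -37 -9 0';python3 -m inch '1 -25 -37 -9 0;1 -25 -37 -9 0;1 -25 -37 -9 0;1 -25 -37 -9 0;1 0 0 0 0'; python3 -c "
from h import *
info(); d([.43,-.30,.40],[.65,-.46,.4])"
```

```text
time: 4.5
tool_pos: [0.3821, -0.131, 0.3965]
tool_rot: [0.446, 3.05, 0.378]
ft_force: [1.0, 0.5, 0.9]
gripper_width: 0.0855
time: 5.0
tool_pos: [0.4356, -0.3083, 0.3905]
tool_rot: [0.453, 3.054, 0.381]
ft_force: [0.6, -0.6, -0.0]
gripper_width: 0.0855
t 5.0 p [ 0.4356 -0.3083  0.3905] J [-0.732  0.387  0.538  1.833  0.222 -0.45 ]
x [-0.957  0.29   0.006] y [0.282 0.927 0.245] z [ 0.066  0.236 -0.969] F [ 0.6 -0.6 -0. ] w 0.0855
to [ 0.43 -0.3   0.4 ] tool mm [ 7.9  8.4 -7.6] len 14
to [ 0.65 -0.46  0.4 ] tool mm [-256.9  -86.3  -23.3] len 272
```

```bash
python3 -m inch '1 -43 -14 -5 0;1 -43 -14 -5 0;1 -43 -14 -5 0;1 -43 -14 -5 0;1 -43 -14 -5 0;1 -43 -14 -5 0;1 -43 -14 -8 0;1 -43 -14 -8 0'; python3 -c "
from h import *
info();d([.75,-.53,.4])"
```

```text
time: 5.8
tool_pos: [0.5432, -0.3868, 0.3823]
tool_rot: [0.442, 3.046, 0.434]
ft_force: [-0.0, -0.3, -0.1]
gripper_width: 0.0856
t 5.8 p [ 0.5432 -0.3868  0.3823] J [-0.724  0.825  1.275  2.15   0.252 -0.452]
x [-0.959  0.283  0.007] y [0.274 0.921 0.278] z [ 0.072  0.269 -0.96 ] F [-0.  -0.3 -0.1] w 0.0856
to [ 0.75 -0.53  0.4 ] tool mm [-238.8  -70.3  -40.6] len 252
```

```bash
python3 -m inch '1 -42 -14 15 0;1 -42 -14 15 0;1 -42 -14 15 0;1 -44 -16 0 0;1 -44 -16 0 0;1 0 0 0 0'; python3 -c "
from h import *
info();d([.75,-.53,.33])"
```

```text
time: 6.4
tool_pos: [0.5562, -0.3891, 0.3184]
tool_rot: [-0.429, -3.034, -0.555]
ft_force: [0.7, -0.0, -0.3]
gripper_width: 0.0854
t 6.4 p [ 0.5562 -0.3891  0.3184] J [-0.726  0.922  1.274  2.149  0.281 -0.477]
x [-0.962  0.263  0.076] y [0.273 0.899 0.343] z [ 0.022  0.351 -0.936] F [ 0.7 -0.  -0.3] w 0.0854
to [ 0.75 -0.53  0.33] tool mm [-222.6  -69.7  -55.9] len 240
```

```bash
python3 -c "
from h import *
from scipy.optimize import least_squares as L
for n,q,z in [('jar',(448,190),.15),('pitcher',(416,200),.1),('tamper',(394,223),.088),('cup',(277,215),.06),('canister',(455,125),.12),('sA',(237,178),.195),('sB',(256,165),.195),('sC',(260,186),.195)]:
    r=L(lambda v:proj('top',[[v[0],v[1],z]])[0]-q,[.6,0]); print(n,np.round(r.x,3))
"
```

```text
jar [ 0.571 -0.43 ]
pitcher [ 0.537 -0.314]
tamper [ 0.445 -0.225]
cup [0.483 0.253]
canister [ 0.842 -0.481]
sA [0.619 0.391]
sB [0.668 0.318]
sC [0.587 0.302]
```

```bash
python3 -c "
from h import *
d([.40,-.41,.33],[.40,-.41,.26],[.54,-.555,.26])"
```

```text
to [ 0.4  -0.41  0.33] tool mm [145.6 -57.4 -21.6] len 158
to [ 0.4  -0.41  0.26] tool mm [ -5.3 -24.   65.5] len 70
to [ 0.54  -0.555  0.26 ] tool mm [-172.8  -92.1  -47.7] len 202
```

```bash
python3 -m inch '1 36 -14 -5 0;1 36 -14 -5 0;1 36 -14 -5 0;1 36 -14 -5 0;1 -3 -12 33 0;1 -3 -12 33 0'; python3 -m inch '1 -43 -23 -12 0;1 -43 -23 -12 0;1 -43 -23 -12 0;1 -43 -23 -12 0;1 -43 -23 -12 0'; python3 -c "
from h import *
info();d([.54,-.555,.26],[.575,-.591,.26])"
```

```text
time: 7.0
tool_pos: [0.4038, -0.4099, 0.2628]
tool_rot: [-0.432, -3.045, -0.545]
ft_force: [-0.5, -0.3, -0.1]
gripper_width: 0.0858
time: 7.5
tool_pos: [0.4764, -0.4871, 0.2676]
tool_rot: [-0.425, -3.019, -0.598]
ft_force: [-0.7, 0.6, -0.1]
gripper_width: 0.0854
t 7.5 p [ 0.4764 -0.4871  0.2676] J [-0.9    0.994  1.273  2.148  0.253 -0.659]
x [-0.962  0.259  0.086] y [0.273 0.888 0.369] z [ 0.019  0.379 -0.925] F [-0.7  0.6 -0.1] w 0.0854
to [ 0.54  -0.555  0.26 ] tool mm [-79.4 -45.8 -17.4] len 93
to [ 0.575 -0.591  0.26 ] tool mm [-43.  -22.4 -13. ] len 50
```

```bash
python3 -c "
from h import *
d([.42,-.42,.25],[.42,-.42,.12],[.52,-.51,.12])"
```

```text
to [ 0.42 -0.42  0.25] tool mm [70.2 37.8 40.6] len 89
to [ 0.42 -0.42  0.12] tool mm [-11.2 -48.  120.3] len 130
to [ 0.52 -0.51  0.12] tool mm [-119.5  -52.7  -32.1] len 135
```

```bash
python3 -m inch '1 35 19 20 0;1 35 19 20 0;1 -4 -16 40 0;1 -4 -16 40 0;1 -4 -16 40 0;1 0 0 0 0'; python3 -c "
from h import *
info()"; python3 -m inch '1 -40 -18 -11 0;1 -40 -18 -11 0;1 -40 -18 -11 0;1 -40 -18 -11 0;1 -40 -18 -11 0'; python3 -c "
from h import *
info();d([.54,-.555,.14],[.575,-.591,.14])"
```

```text
time: 8.1
tool_pos: [0.444, -0.4478, 0.1288]
tool_rot: [-0.425, -3.014, -0.602]
ft_force: [-0.5, 0.4, -0.0]
gripper_width: 0.0849
t 8.1 p [ 0.444  -0.4478  0.1288] J [-0.901  0.814  0.551  1.612  0.252 -0.66 ]
x [-0.962  0.259  0.09 ] y [0.274 0.887 0.372] z [ 0.016  0.382 -0.924] F [-0.5  0.4 -0. ] w 0.0849
time: 8.6
tool_pos: [0.4786, -0.4849, 0.19]
tool_rot: [-0.403, -2.932, -0.732]
ft_force: [1.2, -1.0, 2.4]
gripper_width: 0.0856
t 8.6 p [ 0.4786 -0.4849  0.19  ] J [-0.904  1.112  1.275  2.149  0.275 -0.689]
x [-0.961  0.231  0.153] y [0.276 0.85  0.448] z [-0.026  0.473 -0.881] F [ 1.2 -1.   2.4] w 0.0856
to [ 0.54  -0.555  0.14 ] tool mm [-82.8 -65.    9.3] len 106
to [ 0.575 -0.591  0.14 ] tool mm [-42.  -20.9 -17.9] len 50
```

```bash
python3 -c "
from h import *
d([.42,-.4,.33],[.32,.0,.33],[.22,.3,.33],[-.1,.4,.33],[-.26,.30,.33])"
```

```text
to [ 0.42 -0.4   0.33] tool mm [ 97.4 118.8 -81.6] len 174
to [0.32 0.   0.33] tool mm [188.7 312.4 191.8] len 412
to [0.22 0.3  0.33] tool mm [165.5 227.4 144.5] len 316
to [-0.1   0.4   0.33] tool mm [330.6  -3.4  55.7] len 335
to [-0.26  0.3   0.33] tool mm [ 130.6 -129.2  -43.1] len 189
```

```bash
python3 -m inch '1 24 30 -20 0;1 24 30 -20 0;1 24 30 -20 0;1 24 30 -20 0';  python3 -m inch '1 22 36 22 0;1 22 36 22 0;1 22 36 22 0;1 22 36 22 0;1 22 36 22 0;1 22 36 22 0;1 22 36 22 0;1 22 36 22 0';python3 -c "
from h import *
info();d([.22,.3,.33],[-.1,.4,.33],[-.26,.30,.33])"
```

```text
time: 9.0
tool_pos: [0.4214, -0.3946, 0.3424]
tool_rot: [-0.398, -2.949, -0.716]
ft_force: [-0.3, -0.5, 1.4]
gripper_width: 0.0854
time: 9.8
tool_pos: [0.3273, -0.0284, 0.3374]
tool_rot: [-0.398, -2.951, -0.721]
ft_force: [0.4, 0.5, 0.4]
gripper_width: 0.0857
t 9.8 p [ 0.3273 -0.0284  0.3374] J [-0.447  0.005 -0.14   1.661  0.424 -0.229]
x [-0.963  0.232  0.136] y [0.268 0.856 0.442] z [-0.014  0.462 -0.887] F [0.4 0.5 0.4] w 0.0857
to [0.22 0.3  0.33] tool mm [178.5 248.9 159.9] len 346
to [-0.1   0.4   0.33] tool mm [ 3.314e+02 -3.000e-01  5.060e+01] len 335
to [-0.26  0.3   0.33] tool mm [ 130.9 -128.5  -44. ] len 189
```

```bash
python3 -m inch '1 22 31 20 0;1 22 31 20 0;1 22 31 20 0;1 22 31 20 0;1 22 31 20 0;1 22 31 20 0;1 22 31 20 0;1 22 31 20 0';  python3 -m inch '1 45 0 7 0;1 45 0 7 0;1 45 0 7 0;1 45 0 7 0;1 45 0 7 0;1 45 0 7 0;1 45 0 7 0';python3 -c "
from h import *
info();d([-.26,.30,.33])"
```

```text
time: 10.6
tool_pos: [0.2211, 0.2983, 0.3321]
tool_rot: [-0.396, -2.946, -0.734]
ft_force: [1.6, -0.7, -0.2]
gripper_width: 0.0856
time: 11.3
tool_pos: [-0.0832, 0.3914, 0.3347]
tool_rot: [-0.396, -2.934, -0.734]
ft_force: [0.9, 1.7, -0.5]
gripper_width: 0.0853
t 11.3 p [-0.0832  0.3914  0.3347] J [ 1.858 -0.348 -0.451  0.985 -0.11   2.099]
x [-0.962  0.228  0.15 ] y [0.271 0.851 0.45 ] z [-0.025  0.474 -0.88 ] F [ 0.9  1.7 -0.5] w 0.0853
to [-0.26  0.3   0.33] tool mm [ 148.6 -127.9  -34.7] len 199
```

```bash
python3 -m inch '1 37 -32 -9 0;1 37 -32 -9 0;1 37 -32 -9 0;1 37 -32 -9 0';python3 -c "
from h import *
info();d([-.15,.19,.33])"
```

```text
time: 11.7
tool_pos: [-0.2589, 0.298, 0.3308]
tool_rot: [-0.399, -2.931, -0.725]
ft_force: [0.2, 1.0, -0.1]
gripper_width: 0.0852
t 11.7 p [-0.2589  0.298   0.3308] J [ 2.557 -0.245 -0.377  1.128 -0.385  2.766]
x [-0.961  0.229  0.154] y [0.274 0.853 0.445] z [-0.03   0.47  -0.882] F [ 0.2  1.  -0.1] w 0.0852
to [-0.15  0.19  0.33] tool mm [-129.5  -62.5  -53.2] len 153
```

```bash
python3 -m inch '1 -38 -18 -16 0;1 -38 -18 -16 0;1 -38 -18 -16 0';python3 -c "
from h import *
info();d([-.15,.19,.33])"
```

```text
time: 12.0
tool_pos: [-0.1602, 0.2035, 0.3305]
tool_rot: [-0.398, -2.937, -0.72]
ft_force: [0.6, -0.9, 0.9]
gripper_width: 0.0854
t 12.0 p [-0.1602  0.2035  0.3305] J [ 2.699 -0.525 -0.519  1.329 -0.422  2.915]
x [-0.962  0.229  0.149] y [0.272 0.855 0.442] z [-0.026  0.466 -0.885] F [ 0.6 -0.9  0.9] w 0.0854
to [-0.15  0.19  0.33] tool mm [-13.   -9.   -6.2] len 17
```

```bash
python3 -m inch '1 -10 -38 -21 0;1 -10 -38 -21 0;1 -10 -38 -21 0;1 0 0 0 0';python3 -c "
from h import *
info();d([-.2,.19,.33])"
```

```text
time: 12.4
tool_pos: [-0.1341, 0.1687, 0.3378]
tool_rot: [-0.673, -2.93, -0.583]
ft_force: [-0.7, 0.7, -0.2]
gripper_width: 0.0856
t 12.4 p [-0.1341  0.1687  0.3378] J [ 2.719 -0.547 -0.475  1.482 -0.359  3.141]
x [-0.9    0.405  0.159] y [0.435 0.831 0.347] z [ 0.008  0.381 -0.924] F [-0.7  0.7 -0.2] w 0.0856
to [-0.2   0.19  0.33] tool mm [ 66.8 -13.6  14.8] len 70
```

```bash
python3 -m inch '1 0 0 0 -8;1 0 0 0 -8;1 0 0 0 -8;1 0 0 0 -8;1 0 0 0 -8;1 0 0 0 -8;1 0 0 0 -8;1 0 0 0 -8';python3 -c "
from h import *
info();p,R,s=st();d(p+[.03,-.035,0])"
```

```text
time: 13.2
tool_pos: [-0.1347, 0.1693, 0.3358]
tool_rot: [-0.973, 2.787, 0.544]
ft_force: [0.5, -0.4, 0.0]
gripper_width: 0.0857
t 13.2 p [-0.1347  0.1693  0.3358] J [ 2.718 -0.541 -0.478  1.479 -0.359  2.018]
x [-0.781 -0.574 -0.247] y [-0.624  0.725  0.29 ] z [ 0.013  0.38  -0.925] F [ 0.5 -0.4  0. ] w 0.0857
to [-0.105  0.134  0.336] tool mm [ -3.3 -44.1 -12.9] len 46
```

```bash
cat > kin.py <<'E'
from h import *
D=[([1.281,.2414,.0037,1.3352,0,1.571],[.1427,.4786,.2524]),([1.281,.631,.6,1.54,0,1.571],[.195,.654,.2517]),([1.281,1.005,1.272,1.81,0,1.571],[.2293,.769,.2333]),
([1.281,1.028,1.274,1.72,0,1.571],[.2392,.802,.2169]),([1.281,1.007,1.275,1.589,0,1.571],[.2534,.8499,.2447]),([1.258,.176,.26,1.409,.006,1.548],[.1737,.5419,.3959]),
([.533,-.22,-.114,1.494,.167,.838],[.2773,.218,.3988]),([-.732,.387,.538,1.833,.222,-.45],[.4356,-.3083,.3905]),([-.724,.825,1.275,2.15,.252,-.452],[.5432,-.3868,.3823]),
([-.9,.994,1.273,2.148,.253,-.659],[.4764,-.4871,.2676]),([-.901,.814,.551,1.612,.252,-.66],[.444,-.4478,.1288]),([-.447,.005,-.14,1.661,.424,-.229],[.3273,-.0284,.3374]),
([1.858,-.348,-.451,.985,-.11,2.099],[-.0832,.3914,.3347]),([2.557,-.245,-.377,1.128,-.385,2.766],[-.2589,.298,.3308]),([2.699,-.525,-.519,1.329,-.422,2.915],[-.1602,.2035,.3305])]
def Rz(a):c,s=np.cos(a),np.sin(a);return np.array([[c,-s,0],[s,c,0],[0,0,1]])
def Ry(a):c,s=np.cos(a),np.sin(a);return np.array([[c,0,s],[0,1,0],[-s,0,c]])
def fk(q,k):
    r0,z0,A,B,C,Dd,E,L=k
    # pitch matrix Ry(th): x forward rotates down
    p=np.array([r0,0,z0])+Ry(q[1])@[A,0,B]+Ry(q[1]-q[2])@[C,0,Dd]
    R=Ry(q[1]-q[2]+q[3])@Rz(q[4]); 
    p=p+Ry(q[1]-q[2]+q[3])@[E,0,0]+R@[L,0,0]
    return Rz(q[0])@p, Rz(q[0])@R[:,0]
if __name__=='__main__':
    f=lambda k:np.concatenate([fk(q,k)[0]-p for q,p in D])
    r=least_squares(f,[0,.3,0,.4,.4,0,.1,.2]); print(np.round(r.x,4),np.abs(r.fun).max()); np.save('k.npy',r.x)
    print(fk(D[-1][0],r.x)[1],fk(D[7][0],r.x)[1])
E
python3 kin.py
```

```text
[1.000e-04 2.408e-01 1.000e-04 4.933e-01 3.912e-01 8.100e-03 1.017e-01
 2.814e-01] 0.00047811885014711897
[-0.02677256  0.46594889 -0.8844065 ] [ 0.06663838  0.23612986 -0.96943386]
```

```bash
python3 -c "
from h import *
p,R,s=st();d(p+[-.015,-.045,0])"
```

```text
to [-0.15   0.124  0.336] tool mm [ 37.5 -23.3 -17.3] len 47
```

```bash
python3 -m inch '1 37 -23 -17 0;1 37 -23 -17 0;1 37 -23 -17 0;1 37 -23 -17 0;1 37 -23 -17 0;1 0 0 0 0'; python3 -c "
from h import *
info();p,R,s=st();d(p+[-.015,-.045,0])"
```

```text
time: 13.8
tool_pos: [-0.1282, 0.1228, 0.3485]
tool_rot: [-1.023, 2.902, 0.399]
ft_force: [0.9, -0.2, 0.4]
gripper_width: 0.086
t 13.8 p [-0.1282  0.1228  0.3485] J [ 2.718 -0.591 -0.431  1.579 -0.212  2.024]
x [-0.782 -0.612 -0.121] y [-0.621  0.75   0.228] z [-0.049  0.253 -0.966] F [ 0.9 -0.2  0.4] w 0.086
to [-0.143  0.078  0.348] tool mm [ 39.2 -24.4 -10.7] len 47
```

```bash
python3 -m inch '1 40 -25 -10 0;1 40 -25 -10 0;1 40 -25 -10 0;1 0 0 0 0'; python3 -c "
from h import *
info();d([-.12,.30,.35],[.15,.30,.35],[.3,0,.35],[.39,-.33,.30])"
```

```text
time: 14.2
tool_pos: [-0.1246, 0.0934, 0.3493]
tool_rot: [1.042, -2.923, -0.298]
ft_force: [-1.2, -0.1, -0.1]
gripper_width: 0.0853
t 14.2 p [-0.1246  0.0934  0.3493] J [ 2.718 -0.622 -0.426  1.617 -0.121  2.024]
x [-0.776 -0.629 -0.042] y [-0.625  0.758  0.187] z [-0.086  0.171 -0.981] F [-1.2 -0.1 -0.1] w 0.0853
to [-0.12  0.3   0.35] tool mm [-133.5  153.9   34.3] len 207
to [0.15 0.3  0.35] tool mm [-209.6 -168.6  -23.3] len 270
to [0.3  0.   0.35] tool mm [  72.3 -321.1  -64.4] len 335
to [ 0.39 -0.33  0.3 ] tool mm [ 139.8 -315.8  -15.3] len 346
```

```bash
python3 -m inch '1 -27 31 7 0;1 -27 31 7 0;1 -27 31 7 0;1 -27 31 7 0;1 -27 31 7 0' ; python3 -m inch '1 -35 -28 -4 0;1 -35 -28 -4 0;1 -35 -28 -4 0;1 -35 -28 -4 0;1 -35 -28 -4 0;1 -35 -28 -4 0';  python3 -m inch '1 10 -46 -9 0;1 10 -46 -9 0;1 10 -46 -9 0;1 10 -46 -9 0;1 10 -46 -9 0;1 10 -46 -9 0;1 10 -46 -9 0'; python3 -c "
from h import *
info();d([.41,-.35,.25],[.54,-.46,.24])"
```

```text
time: 14.7
tool_pos: [-0.1216, 0.2826, 0.3487]
tool_rot: [1.04, -2.926, -0.295]
ft_force: [-0.9, -0.6, 0.2]
gripper_width: 0.0855
time: 15.3
tool_pos: [0.15, 0.2805, 0.3501]
tool_rot: [1.041, -2.926, -0.294]
ft_force: [-0.5, 2.4, 0.7]
gripper_width: 0.0855
time: 16.0
tool_pos: [0.3004, -0.0206, 0.3495]
tool_rot: [1.041, -2.925, -0.293]
ft_force: [1.4, 1.0, 1.2]
gripper_width: 0.0853
t 16.0 p [ 0.3004 -0.0206  0.3495] J [-0.207 -0.098 -0.131  1.656  0.148 -0.899]
x [-0.777 -0.628 -0.041] y [-0.624  0.76   0.184] z [-0.084  0.168 -0.982] F [1.4 1.  1.2] w 0.0853
to [ 0.41 -0.35  0.25] tool mm [ 125.9 -336.9   33.1] len 361
to [ 0.54 -0.46  0.24] tool mm [ -31.5 -166.5  -19.6] len 171
```

```bash
python3 -m inch '1 16 -42 4 0;1 16 -42 4 0;1 16 -42 4 0;1 16 -42 4 0;1 16 -42 4 0;1 16 -42 4 0;1 16 -42 4 0;1 16 -42 4 0' ; python3 -m inch '1 -6 -33 -4 0;1 -6 -33 -4 0;1 -6 -33 -4 0;1 -6 -33 -4 0'; python3 -c "
from h import *
info();p,R,s=st();d(p+[.03,-.025,0])"
```

```text
time: 16.8
tool_pos: [0.4079, -0.3502, 0.2495]
tool_rot: [1.042, -2.923, -0.294]
ft_force: [0.6, 0.2, 0.1]
gripper_width: 0.0854
time: 17.2
tool_pos: [0.5109, -0.4371, 0.242]
tool_rot: [1.042, -2.923, -0.294]
ft_force: [0.4, -0.7, -0.1]
gripper_width: 0.0855
t 17.2 p [ 0.5109 -0.4371  0.242 ] J [-0.736  0.787  0.842  1.804  0.067 -1.427]
x [-0.776 -0.629 -0.04 ] y [-0.624  0.759  0.185] z [-0.086  0.169 -0.982] F [ 0.4 -0.7 -0.1] w 0.0855
to [ 0.541 -0.462  0.242] tool mm [ -7.6 -37.7  -6.8] len 39
```

```bash
python3 -m inch '1 -5 -25 -5 0;1 -5 -25 -5 0;1 -5 -25 -5 0'; python3 -c "
from h import *
info()";python3 -m inch '1 -5 -25 -5 0;1 -5 -25 -5 0'; python3 -c "
from h import *
info();p,R,s=st();d(p+[.03,-.025,0])"
```

```text
time: 17.5
tool_pos: [0.5558, -0.4735, 0.2321]
tool_rot: [1.042, -2.927, -0.287]
ft_force: [-1.5, 2.6, 1.0]
gripper_width: 0.0854
t 17.5 p [ 0.5558 -0.4735  0.2321] J [-0.732  1.016  1.276  2.003  0.069 -1.422]
x [-0.777 -0.628 -0.041] y [-0.625  0.76   0.18 ] z [-0.082  0.165 -0.983] F [-1.5  2.6  1. ] w 0.0854
time: 17.7
tool_pos: [0.5718, -0.4849, 0.2233]
tool_rot: [-1.05, 2.952, 0.229]
ft_force: [-0.5, 0.3, -0.1]
gripper_width: 0.0852
t 17.7 p [ 0.5718 -0.4849  0.2233] J [-0.73   1.023  1.274  1.95   0.07  -1.418]
x [-0.777 -0.628 -0.049] y [-0.628  0.766  0.137] z [-0.048  0.137 -0.989] F [-0.5  0.3 -0.1] w 0.0852
to [ 0.602 -0.51   0.223] tool mm [ -7.6 -38.   -4.9] len 39
```

```bash
python3 -m inch '1 -9 -45 -14 0;1 -9 -45 -14 0;1 -9 -45 -14 0;1 -9 -45 -14 0'; python3 -c "
from h import *
info();p,R,s=st();d(p+[.03,-.025,0])"
```

```text
time: 18.1
tool_pos: [0.6178, -0.5203, 0.2121]
tool_rot: [-1.022, 2.895, 0.036]
ft_force: [-1.3, -0.9, 0.1]
gripper_width: 0.0856
t 18.1 p [ 0.6178 -0.5203  0.2121] J [-0.726  1.034  1.275  1.798  0.074 -1.404]
x [-0.776 -0.626 -0.075] y [-0.628  0.779 -0.002] z [ 0.059  0.046 -0.997] F [-1.3 -0.9  0.1] w 0.0856
to [ 0.648 -0.545  0.212] tool mm [ -7.6 -38.3   0.6] len 39
```

```bash
python3 -m inch '1 -9 -44 -20 0;1 -9 -44 -20 0;1 -9 -44 -20 0;1 -9 -44 -20 0;1 -9 -44 -20 0;1 -9 -44 -20 0;1 -9 -44 -20 0'; python3 -c "
from h import *
info();p,R,s=st();d([.42,-.3,.34],[.32,0,.34],[.40,.45,.3],[.53,.58,.26])"
```

```text
time: 18.8
tool_pos: [0.6697, -0.5664, 0.279]
tool_rot: [-0.962, 2.768, -0.286]
ft_force: [-0.0, 0.1, 0.0]
gripper_width: 0.0855
t 18.8 p [ 0.6697 -0.5664  0.279 ] J [-0.727  0.966  1.274  1.613  0.077 -1.385]
x [-0.769 -0.627 -0.122] y [-0.589  0.77  -0.245] z [ 0.247 -0.117 -0.962] F [-0.   0.1  0. ] w 0.0855
to [ 0.42 -0.3   0.34] tool mm [  17.6  337.3 -151.5] len 370
to [0.32 0.   0.34] tool mm [-111.3  289.9  -59.7] len 316
to [0.4  0.45 0.3 ] tool mm [-339.   309.2    5.7] len 459
to [0.53 0.58 0.26] tool mm [-176.7   33.3   55.4] len 188
```

```bash
python3 -c "
from h import *
d([.48,-.38,.45],[.55,.04,.54],[.64,.05,.54])
from kin import *
k=np.load('k.npy')
for tgt in ([.55,.04,.54],[.64,.05,.54]):
  z=np.array([.247,-.117,-.962])
  f=lambda q:np.r_[fk(q,k)[0]-tgt,fk(q,k)[1]-z]
  r=least_squares(f,[0,.4,.9,2,0],bounds=([-2.7,-1.05,-1.09,-1.99,-1.4],[2.7,1.87,1.28,2.15,1.4]));print(np.round(r.x,3),r.cost)
"
```

```text
to [ 0.48 -0.38  0.45] tool mm [   8.2  213.4 -233.1] len 316
to [0.55 0.04 0.54] tool mm [-328.2  260.1 -118.3] len 435
to [0.64 0.05 0.54] tool mm [-75.5 -45.3  21.1] len 91
[ 0.151  0.247  0.735  1.827 -0.153] 2.520321060382024e-09
[ 0.144  0.517  1.157  1.978 -0.152] 2.520321068346442e-09
```

```bash
python3 -m inch '1 1 30 -33 0;1 1 30 -33 0;1 1 30 -33 0;1 1 30 -33 0;1 1 30 -33 0;1 1 30 -33 0;1 1 30 -33 0'; python3 -m inch '1 -36 29 -13 0;1 -36 29 -13 0;1 -36 29 -13 0;1 -36 29 -13 0;1 -36 29 -13 0;1 -36 29 -13 0;1 -36 29 -13 0;1 -36 29 -13 0'; python3 -c "
from h import *
info();d([.62,.05,.55])"
```

```text
time: 19.5
tool_pos: [0.485, -0.3837, 0.4488]
tool_rot: [-0.962, 2.768, -0.286]
ft_force: [0.3, -1.1, 0.8]
gripper_width: 0.0856
time: 20.3
tool_pos: [0.5452, -0.0117, 0.5273]
tool_rot: [-0.961, 2.767, -0.283]
ft_force: [1.2, -0.5, 0.4]
gripper_width: 0.0856
t 20.3 p [ 0.5452 -0.0117  0.5273] J [ 0.043  0.203  0.638  1.759 -0.126 -0.641]
x [-0.769 -0.627 -0.124] y [-0.589  0.771 -0.244] z [ 0.248 -0.115 -0.962] F [ 1.2 -0.5  0.4] w 0.0856
to [0.62 0.05 0.55] tool mm [-99.   -2.  -10.4] len 100
```

```bash
python3 -m inch '1 -33 0 -4 0;1 -33 0 -4 0;1 -33 0 -4 0;1 0 0 0 0'; python3 -c "
from h import *
info();p,R,s=st();d(p+[.03,.0025,0.005])"
```

```text
time: 20.7
tool_pos: [0.6232, 0.0532, 0.546]
tool_rot: [-0.968, 2.769, -0.28]
ft_force: [0.9, -0.6, -1.6]
gripper_width: 0.0854
t 20.7 p [0.6232 0.0532 0.546 ] J [ 0.152  0.476  1.105  1.971 -0.149 -0.537]
x [-0.767 -0.63  -0.121] y [-0.593  0.768 -0.241] z [ 0.244 -0.113 -0.963] F [ 0.9 -0.6 -1.6] w 0.0854
to [0.653 0.056 0.551] tool mm [-25.2 -17.1   2.2] len 31
```

```bash
python3 -m inch '1 -20 -14 2 0;1 -20 -14 2 0;1 -20 -14 2 0'; python3 -c "
from h import *
info();p,R,s=st();d(p+[.04,.0035,0.015])"
```

```text
time: 21.0
tool_pos: [0.6716, 0.0507, 0.5363]
tool_rot: [-0.955, 2.741, -0.292]
ft_force: [0.0, 0.2, 0.3]
gripper_width: 0.0853
t 21.0 p [0.6716 0.0507 0.5363] J [ 0.138  0.591  1.273  1.99  -0.15  -0.552]
x [-0.763 -0.63  -0.145] y [-0.585  0.769 -0.258] z [ 0.274 -0.112 -0.955] F [0.  0.2 0.3] w 0.0853
to [0.712 0.054 0.551] tool mm [-34.9 -24.6  -3.8] len 43
```

Working: lean grows toward +x. Continue a few rows, holding the height above the header.

```bash
python3 -m inch '1 -37 -26 -12 0;1 -37 -26 -12 0;1 -37 -26 -12 0;1 -37 -26 -12 0'; python3 -c "
from h import *
info();p,R,s=st();d(p+[.04,.0035,0.015])"
```

```text
time: 21.4
tool_pos: [0.7363, 0.0546, 0.5394]
tool_rot: [-0.921, 2.61, -0.332]
ft_force: [0.4, 0.2, 0.1]
gripper_width: 0.0853
t 21.4 p [0.7363 0.0546 0.5394] J [ 0.133  0.616  1.274  1.83  -0.154 -0.577]
x [-0.727 -0.641 -0.248] y [-0.558  0.761 -0.33 ] z [ 0.401 -0.101 -0.911] F [0.4 0.2 0.1] w 0.0853
to [0.776 0.058 0.554] tool mm [-35.  -24.6   2. ] len 43
```

```bash
python3 -m inch '1 -38 -26 -6 0;1 -38 -26 -6 0;1 -38 -26 -6 0;1 0 0 0 0'; python3 -c "
from h import *
info()"
```

```text
time: 21.8
tool_pos: [0.7861, 0.0596, 0.5402]
tool_rot: [-0.897, 2.516, -0.359]
ft_force: [0.6, -0.0, -0.6]
gripper_width: 0.0853
t 21.8 p [0.7861 0.0596 0.5402] J [ 0.131  0.641  1.274  1.706 -0.156 -0.593]
x [-0.691 -0.648 -0.319] y [-0.533  0.756 -0.38 ] z [ 0.487 -0.093 -0.868] F [ 0.6 -0.  -0.6] w 0.0853
```

```bash
python3 -c "
from h import *
d([.50,.04,.54])"
```

```text
to [0.5  0.04 0.54] tool mm [ 210.6  137.9 -137.4] len 287
```

```bash
python3 -m inch '0 30 20 -20 0;0 30 20 -20 0;0 30 20 -20 0;0 30 20 -20 0;0 30 20 -20 0;0 30 20 -20 0;0 30 20 -20 0'; python3 -m inch '0 0 0 0 8;0 0 0 0 8;0 0 0 0 8;0 0 0 0 8;0 0 0 0 8;0 0 0 0 0';  python3 -c "
from h import *
info()
s=robot.sense();im=vision.camera('wrist');cv2.imwrite('pics/w1.png',im[:,:,::-1]);import json;json.dump([list(s['tool_pos']),list(s['tool_rot'])],open('w1.json','w'))"
```

```text
time: 22.5
tool_pos: [0.507, 0.0429, 0.5442]
tool_rot: [-0.897, 2.517, -0.358]
ft_force: [-0.2, 0.7, 1.6]
gripper_width: -0.0003
time: 23.1
tool_pos: [0.5089, 0.0431, 0.5441]
tool_rot: [0.017, 2.629, -0.126]
ft_force: [0.3, -0.4, -0.4]
gripper_width: -0.0001
t 23.1 p [0.5089 0.0431 0.5441] J [ 0.184 -0.066  0.294  1.443 -0.181  0.151]
x [-0.873 -0.012 -0.487] y [ 0.035  0.996 -0.086] z [ 0.486 -0.093 -0.869] F [ 0.3 -0.4 -0.4] w -0.0001
```

View pics/w1.png

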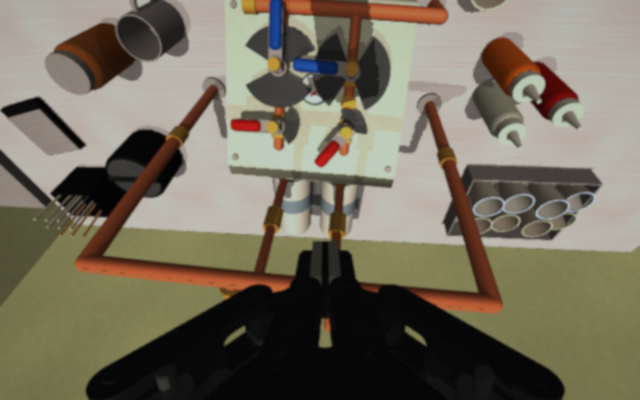

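```bash
python3 - <<'E'
import cv2
t=cv2.imread('pics/w1.png')
cv2.imwrite('pics/w1c.png',cv2.resize(t[0:200,205:425],None,fx=3,fy=3,interpolation=cv2.INTER_CUBIC))
E
```

```text
(no output)
```

View pics/w1c.png

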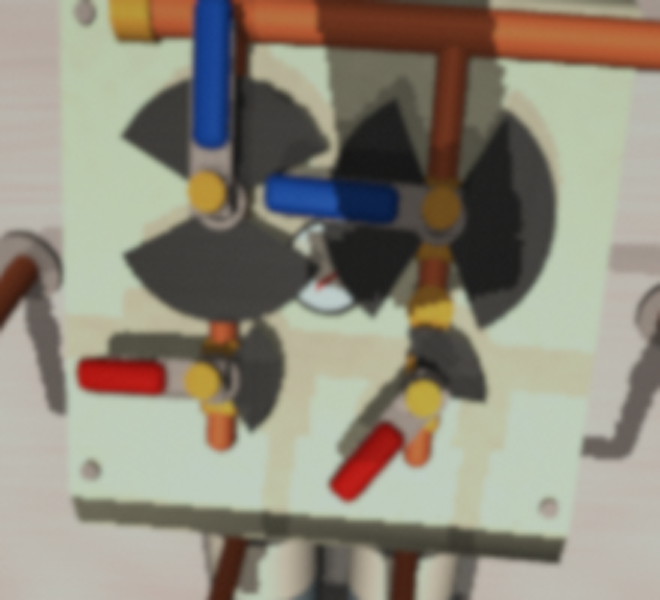

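```bash
cat > fit2.py <<'E'
from h import *
import json
exec(open('fit.py').read().split('f=lambda')[0].replace('from h import *',''))
ps=json.load(open('w1.json')); wr=lambda a,b:(205+(a+.5)/3-.5,(b+.5)/3-.5)
def lev(u,y,r,q,sgn,out=.055): # sgn: +1 drain (up), -1 main (down)
    return pan(u,y,out)+r*(-np.cos(q)*Y+sgn*np.sin(q)*U)
def wobs(p):
    h=p[3]
    return [(wr(208,192),pan(0,-.062,h)),(wr(440,206),pan(0,.062,h)),(wr(203,381),pan(.098,-.062,h)),(wr(423,398),pan(.098,.062,h)),
    (wr(75,497),pan(.178,-.165,0)),(wr(562,542),pan(.178,.165,0)),
    (wr(343,492),lev(.098,.062,.073,p[4],1)),(wr(268,194),lev(0,.062,.093,p[5],-1)),(wr(80,376),lev(.098,-.062,.074,p[6],1)),(wr(212,145),lev(0,-.062,.030,p[7],-1,.06))]
f=lambda p:np.concatenate([(proj(n,w(p[:3],P))[0]-np.array(q))*(.5 if 0 else 1) for n,q,P in obs(p[3])[3:11]]+[proj('wrist',w(p[:3],P),ps)[0]-np.array(q) for q,P in wobs(p)])
r=least_squares(f,[.6,0,0,.07,.8,0,0,1.57],loss='soft_l1'); print(np.round(r.x,4)); print(np.round(f(r.x).reshape(-1,2),1).tolist())
np.save('S.npy',r.x)
E
python3 fit2.py
```

```text
[ 0.5963 -0.0133 -0.0602  0.0644  0.9229  0.0357  0.0084  1.631 ]
[[-0.2, 0.4], [0.1, -1.0], [-0.3, -0.1], [-0.0, -0.6], [0.4, -0.1], [-0.1, 0.3], [0.9, 0.2], [0.5, 0.2], [-0.7, 0.9], [0.4, 0.9], [-0.0, 1.1], [0.6, 0.7], [-1.2, -1.6], [3.4, -3.7], [-0.8, 1.0], [-0.2, -0.0], [-0.1, 0.0], [0.1, -3.5]]
```

```bash
cat >> h.py <<'E'
def tgt(u,y,out=.035):
    p,R,s=st(); S=np.load('S.npy'); return w(S[:3],pan(u,y,out))[0]-.022*R[:,2]
def where():
    p,R,s=st(); S=np.load('S.npy'); q=(w([0,0,-S[2]],[p+.022*R[:,2]-[S[0],S[1],0]])[0]-[0,0,.1]); print('panel u,y,out mm',np.round(1000*np.array([q@U,q[1],q@N]),1),'F',np.round(s['ft_force'],1),'t',round(s['time'],2))
def lv(hu,hy,r,q,off,sgn): # finger centre (u,y) at offset off on the opening side(+)/closing side(-) of lever
    dr=np.array([sgn*np.sin(q),-np.cos(q)]); pe=np.array([sgn*np.cos(q),np.sin(q)]) # pe: direction of growing q
    return np.array([hu,hy])+r*dr+off*pe
E
python3 -c "
from h import *
info();where()
for q in (.92,.7,.5,.3,.1,0): print(q,np.round(lv(.098,.062,.05,q,.024 if q<.9 else .038,1),4))
d(tgt(.161,.062,.17),tgt(.161,.062,.1),tgt(.161,.062))"
```

```text
t 23.15 p [0.5091 0.0432 0.5438] J [ 0.184 -0.066  0.294  1.443 -0.181  0.149]
x [-0.873 -0.014 -0.487] y [ 0.033  0.996 -0.088] z [ 0.486 -0.093 -0.869] F [-0.7  0.3  0.6] w 0.0
panel u,y,out mm [143.4  49.7 407.6] F [-0.7  0.3  0.6] t 23.15
0.92 [0.1608 0.0619]
0.7 [0.1486 0.0392]
0.5 [0.143  0.0296]
0.3 [0.1357 0.0213]
0.1 [0.1269 0.0146]
0 [0.122 0.012]
to [0.644 0.047 0.347] tool mm [-21.7  25.9 236.2] len 239
to [0.679 0.045 0.286] tool mm [-1.   4.4 69.9] len 70
to [0.711 0.043 0.23 ] tool mm [-0.9  4.1 64.9] len 65
```

```bash
python3 -m inch '0 -4 5 47 0;0 -4 5 47 0;0 -4 5 47 0;0 -4 5 47 0;0 -4 5 47 0;0 0 0 0 0'; python3 -c "
from h import *
where();d(tgt(.161,.062,.1),tgt(.161,.062))
cv2.imwrite('pics/w2.png',vision.camera('wrist')[:,:,::-1]);cv2.imwrite('pics/s2.png',vision.camera('side')[:,:,::-1])"
```

```text
time: 23.75
tool_pos: [0.6405, 0.0463, 0.3361]
tool_rot: [0.011, 2.646, -0.13]
ft_force: [-1.2, -0.4, -1.7]
gripper_width: -0.0001
panel u,y,out mm [152.5  60.7 162.3] F [-1.2 -0.4 -1.7] t 23.75
to [0.679 0.045 0.286] tool mm [-10.4   4.7  61.8] len 63
to [0.711 0.043 0.23 ] tool mm [-2.   4.2 64.8] len 65
```

View pics/w2.png

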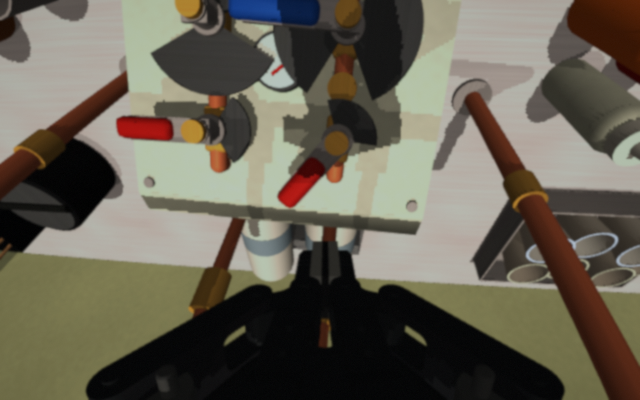

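View pics/s2.png

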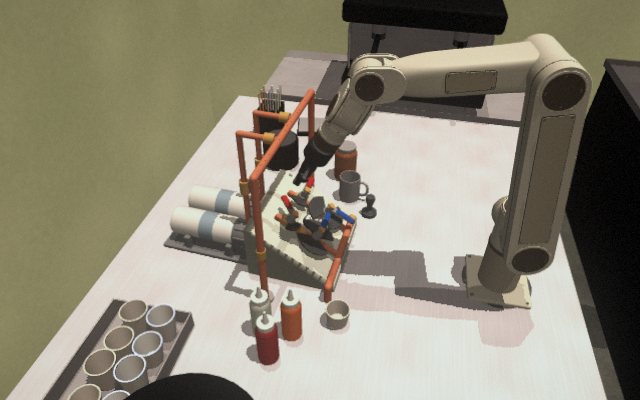

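```bash
python3 -m inch '0 -5 2 30 0;0 -3 2 32 0;0 -2 2 32 0;0 0 0 0 0'; python3 -c "
from h import *
where();d(tgt(.161,.062))"
```

```text
time: 24.25
tool_pos: [0.6958, 0.044, 0.2657]
tool_rot: [0.014, 2.636, -0.128]
ft_force: [-0.7, 0.5, -0.9]
gripper_width: -0.0002
panel u,y,out mm [165.5  61.8  73.6] F [-0.7  0.5 -0.9] t 24.25
to [0.711 0.043 0.23 ] tool mm [ 3.7  3.  38.5] len 39
```

```bash
python3 -m inch '0 2 1 20 0;0 2 1 19 0;0 0 0 0 0'; python3 -c "
from h import *
where();
cv2.imwrite('pics/w3.png',vision.camera('wrist')[:,:,::-1])
d(tgt(.150,.042),tgt(.143,.030),tgt(.136,.021),tgt(.127,.015),tgt(.121,.012))"
```

```text
time: 24.55
tool_pos: [0.7112, 0.0425, 0.2323]
tool_rot: [0.015, 2.633, -0.127]
ft_force: [-0.3, -0.5, -0.5]
gripper_width: 0.0002
panel u,y,out mm [162.3  61.2  36.9] F [-0.3 -0.5 -0.5] t 24.55
to [0.7   0.024 0.224] tool mm [ 14.5 -18.2   4.3] len 24
to [0.694 0.012 0.221] tool mm [  7.8 -11.5   0.8] len 14
to [0.687 0.004 0.217] tool mm [ 7.6 -8.5  0.6] len 11
to [ 0.679 -0.002  0.213] tool mm [ 9.4 -5.4  0.5] len 11
to [ 0.674 -0.005  0.21 ] tool mm [ 6.2 -2.6  0.3] len 7
```

View pics/w3.png

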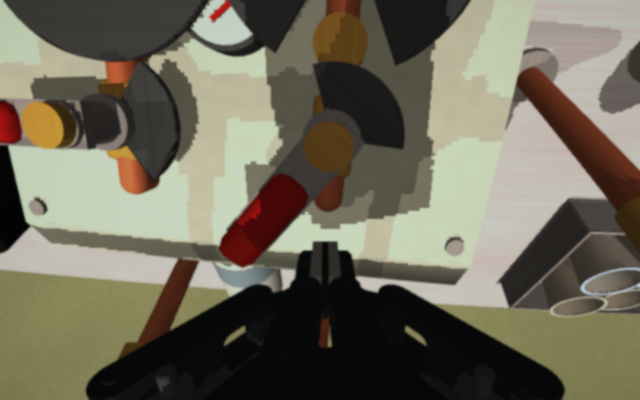

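```bash
python3 -m inch '0 7 -9 2 0;0 7 -9 2 0;0 8 -11 1 0;0 0 0 0 0'; python3 -c "
from h import *
where();
d(tgt(.136,.021),tgt(.127,.015),tgt(.121,.012))"
```

```text
time: 25.0
tool_pos: [0.6949, 0.0138, 0.223]
tool_rot: [0.014, 2.626, -0.121]
ft_force: [2.3, 4.8, 2.8]
gripper_width: -0.0
panel u,y,out mm [145.2  31.7  36.2] F [2.3 4.8 2.8] t 25.0
to [0.687 0.004 0.217] tool mm [  9.8 -10.    1.8] len 14
to [ 0.679 -0.002  0.213] tool mm [ 9.4 -5.4  0.4] len 11
to [ 0.673 -0.005  0.21 ] tool mm [ 6.2 -2.6  0.2] len 7
```

```bash
python3 -m inch '0 8 -8 1 0;0 8 -5 1 0;0 0 0 0 0'; python3 -c "
from h import *
where();cv2.imwrite('pics/w4.png',vision.camera('wrist')[:,:,::-1])
d(tgt(.127,.015),tgt(.121,.012))"
```

```text
time: 25.3
tool_pos: [0.6825, 0.001, 0.2152]
tool_rot: [0.014, 2.624, -0.121]
ft_force: [4.8, 5.7, 3.1]
gripper_width: 0.0
panel u,y,out mm [131.2  18.2  35.2] F [4.8 5.7 3.1] t 25.3
to [ 0.679 -0.002  0.213] tool mm [ 4.4 -2.8  0.4] len 5
to [ 0.673 -0.005  0.21 ] tool mm [ 6.2 -2.6  0.2] len 7
```

View pics/w4.png

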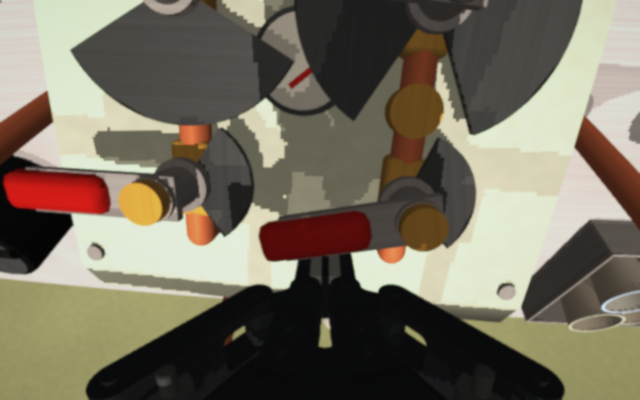

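```bash
python3 -m inch '0 4 -2 0 0;0 2 0 0 0;0 0 0 0 0'; python3 -c "
from h import *
where()";  python3 -m inch '0 2 0 0 0;0 0 0 0 0'; python3 -c "
from h import *
where()"
```

```text
time: 25.65
tool_pos: [0.6777, -0.0015, 0.2125]
tool_rot: [0.015, 2.623, -0.122]
ft_force: [5.1, 4.4, 2.6]
gripper_width: -0.0
panel u,y,out mm [125.9  15.4  35.2] F [5.1 4.4 2.6] t 25.65
time: 25.85
tool_pos: [0.6762, -0.0018, 0.2117]
tool_rot: [0.015, 2.623, -0.123]
ft_force: [6.3, 3.8, 1.8]
gripper_width: -0.0002
panel u,y,out mm [124.2  14.9  35.3] F [6.3 3.8 1.8] t 25.85
```

```bash
python3 -m inch '0 2 0 0 0;0 0 0 0 0'; python3 -c "
from h import *
where()";  python3 -m inch '0 2 0 0 0;0 0 0 0 0'; python3 -c "
from h import *
where();cv2.imwrite('pics/w5.png',vision.camera('wrist')[:,:,::-1])"
```

```text
time: 26.05
tool_pos: [0.6748, -0.0022, 0.211]
tool_rot: [0.016, 2.622, -0.124]
ft_force: [6.3, 2.5, 1.5]
gripper_width: -0.0001
panel u,y,out mm [122.7  14.4  35.3] F [6.3 2.5 1.5] t 26.05
time: 26.25
tool_pos: [0.6735, -0.0025, 0.2104]
tool_rot: [0.017, 2.621, -0.125]
ft_force: [8.0, 1.6, 2.5]
gripper_width: -0.0001
panel u,y,out mm [121.3  14.1  35.4] F [8.  1.6 2.5] t 26.25
```

View pics/w5.png

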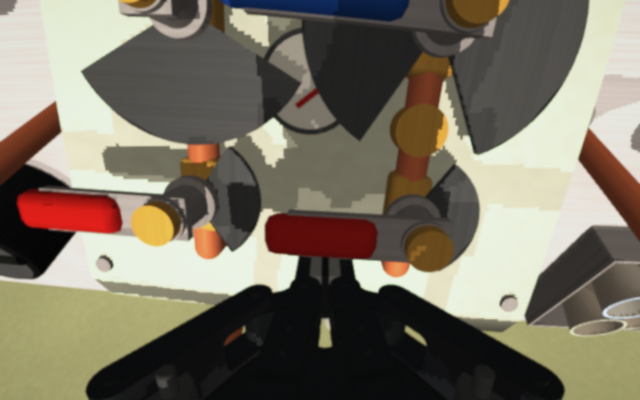

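```bash
for i in 1; do python3 -m inch '0 2 0 0 0;0 0 0 0 0';python3 -c "
from h import *
where()"; done; python3 -m inch '0 1 0 0 0;0 0 0 0 0'; python3 -c "
from h import *
where()"
```

```text
time: 26.5
tool_pos: [0.6722, -0.0028, 0.2096]
tool_rot: [0.017, 2.62, -0.125]
ft_force: [9.6, 0.8, 0.7]
gripper_width: 0.0001
panel u,y,out mm [119.9  13.7  35.4] F [9.6 0.8 0.7] t 26.5
time: 26.7
tool_pos: [0.6722, -0.0028, 0.2097]
tool_rot: [0.017, 2.618, -0.125]
ft_force: [11.6, 1.2, 0.4]
gripper_width: -0.0002
panel u,y,out mm [119.9  13.7  35.5] F [11.6  1.2  0.4] t 26.7
```

```bash
python3 -c "
from h import *
where()
A=lv(0,.062,.060,.03,-.036,-1)
print(A)
p,R,s=st()
d(tgt(.13,.012,.036),tgt(.125,.012,.095),tgt(A[0],A[1],.095),tgt(A[0],A[1],.035))
W=[lv(0,.062,.060,q,-.024,-1) for q in (.05,.2,.4,.6,.8,1.0,1.2,1.4,1.5,1.57)]
print(np.round(W,4).tolist())
d(*[tgt(a[0],a[1]) for a in W])"
```

```text
panel u,y,out mm [119.9  13.7  35.5] F [11.6  1.2  0.4] t 26.7
[0.03418407 0.00094716]
to [ 0.681 -0.005  0.215] tool mm [-10.   -2.4  -0.3] len 10
to [ 0.647 -0.003  0.264] tool mm [  5.1  -3.3 -58.9] len 59
to [ 0.568 -0.009  0.218] tool mm [91.3 -5.2  0.5] len 91
to [ 0.598 -0.011  0.166] tool mm [-0.1  3.7 59.9] len 60
[[0.021, 0.0009], [0.0116, -0.0016], [-0.0013, -0.0026], [-0.0141, -0.0011], [-0.0263, 0.003], [-0.0375, 0.0094], [-0.0472, 0.0179], [-0.055, 0.0282], [-0.0582, 0.0338], [-0.06, 0.038]]
to [ 0.586 -0.01   0.16 ] tool mm [99.5 -6.5  1.2] len 100
to [ 0.578 -0.012  0.155] tool mm [ 9.5 -1.8  0.1] len 10
to [ 0.567 -0.013  0.149] tool mm [12.9 -0.2  0. ] len 13
to [ 0.556 -0.011  0.142] tool mm [12.7  2.3 -0.1] len 13
to [ 0.545 -0.006  0.136] tool mm [12.   4.8 -0.3] len 13
to [0.536 0.001 0.131] tool mm [10.8  7.1 -0.4] len 13
to [0.528 0.01  0.126] tool mm [ 9.1  9.1 -0.5] len 13
to [0.522 0.021 0.122] tool mm [ 7.2 10.7 -0.7] len 13
to [0.52  0.027 0.12 ] tool mm [ 2.7  5.8 -0.4] len 6
to [0.518 0.031 0.119] tool mm [ 1.6  4.2 -0.3] len 5
```

```bash
python3 -m inch '0 -8 -2 0 0;0 2 -2 -30 0;0 2 -2 -30 0;0 30 -2 0 0;0 30 -2 0 0;0 30 -2 0 0;0 0 0 0 0'; python3 -c "
from h import *
where();cv2.imwrite('pics/w6.png',vision.camera('wrist')[:,:,::-1]);d(tgt(.035,.001,.035))"
```

```text
time: 27.4
tool_pos: [0.5557, -0.011, 0.211]
tool_rot: [0.016, 2.643, -0.128]
ft_force: [-0.5, -0.4, -1.0]
gripper_width: -0.0001
panel u,y,out mm [19.8 -1.6 94.5] F [-0.5 -0.4 -1. ] t 27.4
to [ 0.599 -0.011  0.167] tool mm [-12.1   5.3  59.7] len 61
```

View pics/w6.png

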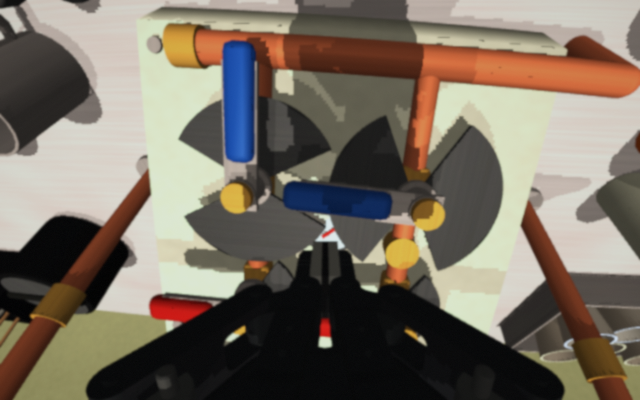

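```bash
python3 -m inch '0 -15 5 0 0;0 0 0 20 0;0 0 0 20 0;0 0 0 18 0;0 0 0 0 0'; python3 -c "
from h import *
where();
W=[lv(0,.062,.060,q,-.023,-1) for q in (.2,.4,.6,.8,1.0,1.2,1.4,1.5,1.57)]
d(*[tgt(a[0],a[1]) for a in W])"
```

```text
time: 27.95
tool_pos: [0.6043, -0.0107, 0.1703]
tool_rot: [0.016, 2.635, -0.127]
ft_force: [-0.3, 0.1, -0.3]
gripper_width: -0.0004
panel u,y,out mm [41.6  1.7 35. ] F [-0.3  0.1 -0.3] t 27.95
to [ 0.577 -0.012  0.155] tool mm [31.1 -1.   0.6] len 31
to [ 0.566 -0.012  0.148] tool mm [12.8 -0.   0.2] len 13
to [ 0.555 -0.01   0.142] tool mm [12.6  2.5  0.1] len 13
to [ 0.545 -0.005  0.136] tool mm [11.8  5.  -0.1] len 13
to [0.536 0.002 0.13 ] tool mm [10.6  7.2 -0.3] len 13
to [0.528 0.011 0.126] tool mm [ 9.   9.2 -0.4] len 13
to [0.522 0.022 0.122] tool mm [ 6.9 10.8 -0.6] len 13
to [0.52  0.028 0.12 ] tool mm [ 2.6  5.8 -0.3] len 6
to [0.519 0.032 0.119] tool mm [ 1.5  4.2 -0.2] len 4
```

```bash
python3 -m inch '0 12 0 0 0;0 10 0 0 0;0 9 -1 0 0;0 0 0 0 0'; python3 -c "
from h import *
where()"; python3 -m inch '0 6 0 0 0;0 6 0 0 0;0 0 0 0 0'; python3 -c "
from h import *
where()"
```

```text
time: 28.35
tool_pos: [0.5787, -0.0114, 0.1593]
tool_rot: [0.016, 2.626, -0.126]
ft_force: [4.1, 0.4, 0.1]
gripper_width: -0.0
panel u,y,out mm [14.2 -0.5 38.3] F [4.1 0.4 0.1] t 28.35
time: 28.65
tool_pos: [0.5696, -0.0111, 0.1548]
tool_rot: [0.016, 2.623, -0.124]
ft_force: [4.0, 2.3, 1.9]
gripper_width: 0.0001
panel u,y,out mm [ 4.1 -0.8 38.9] F [4.  2.3 1.9] t 28.65
```

```bash
python3 -m inch '0 11 1 1 0;0 11 2 1 0;0 11 4 1 0;0 0 0 0 0'; python3 -c "
from h import *
where()
W=[lv(0,.062,.060,q,-.023,-1) for q in (.8,1.0,1.2,1.4,1.5,1.57)]
d(*[tgt(a[0],a[1],.036) for a in W])"
```

```text
time: 29.05
tool_pos: [0.5432, -0.0058, 0.1366]
tool_rot: [0.018, 2.621, -0.128]
ft_force: [3.1, -2.4, 4.3]
gripper_width: 0.0002
panel u,y,out mm [-28.1   2.9  36.5] F [ 3.1 -2.4  4.3] t 29.05
to [ 0.544 -0.005  0.137] tool mm [-1.1  0.7  0.5] len 1
to [0.535 0.002 0.131] tool mm [10.6  7.2 -0.4] len 13
to [0.528 0.011 0.126] tool mm [ 9.   9.2 -0.5] len 13
to [0.522 0.022 0.123] tool mm [ 7.  10.8 -0.7] len 13
to [0.519 0.028 0.121] tool mm [ 2.6  5.8 -0.4] len 6
to [0.518 0.032 0.12 ] tool mm [ 1.5  4.2 -0.3] len 4
```

```bash
python3 -m inch '0 10 8 0 0;0 9 10 0 0;0 6 11 0 0;0 0 0 0 0'; python3 -c "
from h import *
where()
W=[lv(0,.062,.060,q,-.023,-1) for q in (1.2,1.4,1.5,1.57)]
d(*[tgt(a[0],a[1],.036) for a in W])
cv2.imwrite('pics/w7.png',vision.camera('wrist')[:,:,::-1])"
```

```text
time: 29.45
tool_pos: [0.5195, 0.0228, 0.1191]
tool_rot: [0.017, 2.628, -0.129]
ft_force: [1.4, -3.9, 1.6]
gripper_width: -0.0
panel u,y,out mm [-58.9  30.   34.1] F [ 1.4 -3.9  1.6] t 29.45
to [0.528 0.011 0.126] tool mm [-10.6 -12.   -1.3] len 16
to [0.522 0.022 0.123] tool mm [ 6.9 10.8 -0.6] len 13
to [0.519 0.028 0.121] tool mm [ 2.6  5.8 -0.3] len 6
to [0.518 0.032 0.12 ] tool mm [ 1.5  4.2 -0.3] len 4
```

View pics/w7.png

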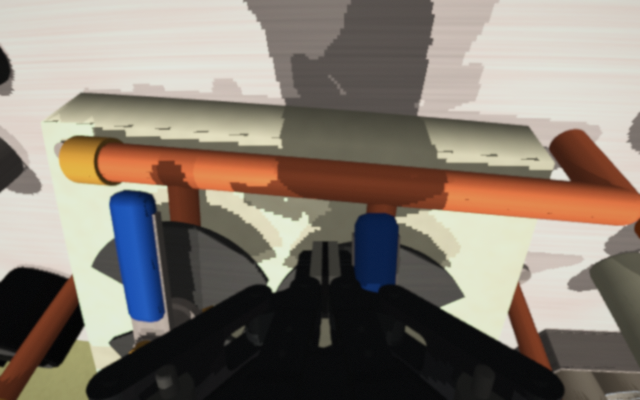

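```bash
python3 -m inch '0 1 4 0 0;0 0 2 0 0;0 0 0 0 0'; python3 -c "
from h import *
where()"; python3 -m inch '0 0 2 0 0;0 0 0 0 0'; python3 -c "
from h import *
where()"; python3 -m inch '0 0 2 0 0;0 0 0 0 0'; python3 -c "
from h import *
where()"
```

```text
time: 29.8
tool_pos: [0.5179, 0.0281, 0.1167]
tool_rot: [0.018, 2.632, -0.129]
ft_force: [0.4, -5.1, 4.1]
gripper_width: -0.0003
panel u,y,out mm [-61.8  35.2  32.9] F [ 0.4 -5.1  4.1] t 29.8
time: 30.0
tool_pos: [0.5179, 0.0289, 0.1166]
tool_rot: [0.02, 2.631, -0.133]
ft_force: [0.4, -8.6, 6.0]
gripper_width: -0.0
panel u,y,out mm [-61.9  35.9  32.9] F [ 0.4 -8.6  6. ] t 30.0
time: 30.2
tool_pos: [0.5179, 0.0291, 0.1167]
tool_rot: [0.023, 2.631, -0.139]
ft_force: [-1.0, -13.8, 8.1]
gripper_width: -0.0002
panel u,y,out mm [-62.   36.   32.9] F [ -1.  -13.8   8.1] t 30.2
```

```bash
python3 -c "
from h import *
where()
qs=(1.5,1.3,1.1,.9,.7,.5,.3,.2,.1,.0)
W=[lv(0,-.062,.060,q,.010+.012*np.cos(q)+.016*np.sin(q)-.002,-1) for q in qs]
print(np.round(W,3).tolist())
d(tgt(-.06,-.024,.036),*[tgt(a[0],a[1],.036) for a in W])"
```

```text
panel u,y,out mm [-62.   36.   32.9] F [ -1.  -13.8   8.1] t 30.2
[[-0.062, -0.041], [-0.065, -0.052], [-0.066, -0.065], [-0.064, -0.077], [-0.06, -0.09], [-0.052, -0.102], [-0.041, -0.112], [-0.034, -0.116], [-0.027, -0.12], [-0.02, -0.122]]
to [ 0.514 -0.031  0.12 ] tool mm [  1.8 -60.1   1.3] len 60
to [ 0.512 -0.048  0.119] tool mm [  2.7 -17.3   1.3] len 18
to [ 0.508 -0.059  0.118] tool mm [  4.  -10.6   0.8] len 11
to [ 0.507 -0.071  0.117] tool mm [  1.9 -12.    0.9] len 12
to [ 0.507 -0.084  0.118] tool mm [ -0.8 -12.9   0.9] len 13
to [ 0.511 -0.097  0.12 ] tool mm [ -3.9 -13.1   0.9] len 14
to [ 0.517 -0.109  0.124] tool mm [ -7.2 -12.4   0.8] len 14
to [ 0.526 -0.12   0.13 ] tool mm [-10.3 -10.7   0.6] len 15
to [ 0.531 -0.124  0.133] tool mm [-6.2 -4.5  0.2] len 8
to [ 0.537 -0.128  0.137] tool mm [-6.8 -3.7  0.2] len 8
to [ 0.543 -0.131  0.14 ] tool mm [-7.3 -2.9  0.1] len 8
```

```bash
python3 -m inch '0 0 -15 -2 0;0 0 -15 0 0;0 1 -15 0 0;0 1 -10 0 0;0 0 0 0 0'; python3 -c "
from h import *
where();cv2.imwrite('pics/w8.png',vision.camera('wrist')[:,:,::-1])"
```

```text
time: 30.7
tool_pos: [0.5119, -0.0222, 0.1205]
tool_rot: [0.018, 2.635, -0.126]
ft_force: [0.1, -0.4, 0.1]
gripper_width: -0.0001
panel u,y,out mm [-62.6 -15.3  37.6] F [ 0.1 -0.4  0.1] t 30.7
```

View pics/w8.png

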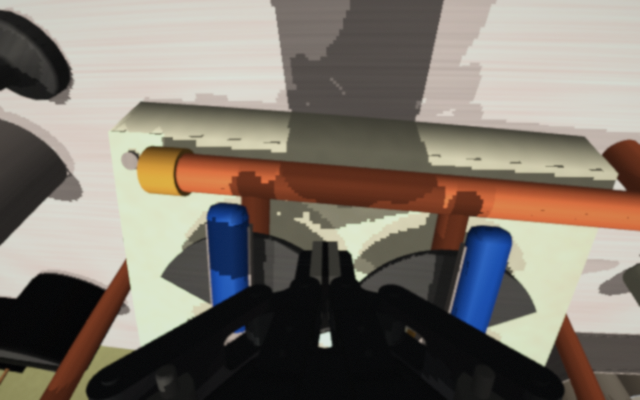

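```bash
python3 -m inch '0 0 -10 1 0;0 0 -10 1 0;0 0 -6 0 0;0 0 -5 0 0;0 0 0 0 0'; python3 -c "
from h import *
where()"; python3 -m inch '0 2 -8 1 0;0 1 -10 1 0;0 0 0 0 0'; python3 -c "
from h import *
where()"
```

```text
time: 31.25
tool_pos: [0.5123, -0.0517, 0.1214]
tool_rot: [0.015, 2.635, -0.122]
ft_force: [1.5, 4.9, -2.7]
gripper_width: 0.0005
panel u,y,out mm [-60.3 -44.8  37.3] F [ 1.5  4.9 -2.7] t 31.25
time: 31.55
tool_pos: [0.5116, -0.0696, 0.1213]
tool_rot: [0.013, 2.631, -0.122]
ft_force: [0.5, 6.7, 1.5]
gripper_width: -0.0003
panel u,y,out mm [-59.9 -62.7  37.1] F [0.5 6.7 1.5] t 31.55
```

```bash
python3 -m inch '0 0 -12 1 0;0 -3 -12 1 0;0 -5 -12 1 0;0 0 0 0 0'; python3 -c "
from h import *
where();d(*[tgt(a,b,.036) for a,b in ((-.052,-.102),(-.041,-.112),(-.034,-.116),(-.027,-.12),(-.02,-.122))])"
```

```text
time: 31.95
tool_pos: [0.5172, -0.1063, 0.1241]
tool_rot: [0.015, 2.635, -0.124]
ft_force: [-1.2, 3.0, -1.7]
gripper_width: -0.0001
panel u,y,out mm [-51.8 -98.9  35.6] F [-1.2  3.  -1.7] t 31.95
to [ 0.517 -0.109  0.124] tool mm [ 0.4 -3.1 -0.2] len 3
to [ 0.526 -0.12   0.13 ] tool mm [-10.3 -10.7   0.5] len 15
to [ 0.531 -0.124  0.133] tool mm [-6.7 -4.4  0.1] len 8
to [ 0.537 -0.129  0.137] tool mm [-6.7 -4.4  0.1] len 8
to [ 0.543 -0.131  0.14 ] tool mm [-6.9 -2.5  0. ] len 7
```

```bash
python3 -m inch '0 -6 -8 0 0;0 -8 -7 0 0;0 -7 -4 0 0;0 0 0 0 0'; python3 -c "
from h import *
where();cv2.imwrite('pics/w9.png',vision.camera('wrist')[:,:,::-1])"
```

```text
time: 32.35
tool_pos: [0.5335, -0.1245, 0.1345]
tool_rot: [0.015, 2.639, -0.125]
ft_force: [-1.8, 3.8, -3.1]
gripper_width: -0.0003
panel u,y,out mm [ -31.7 -116.1   36. ] F [-1.8  3.8 -3.1] t 32.35
```

View pics/w9.png

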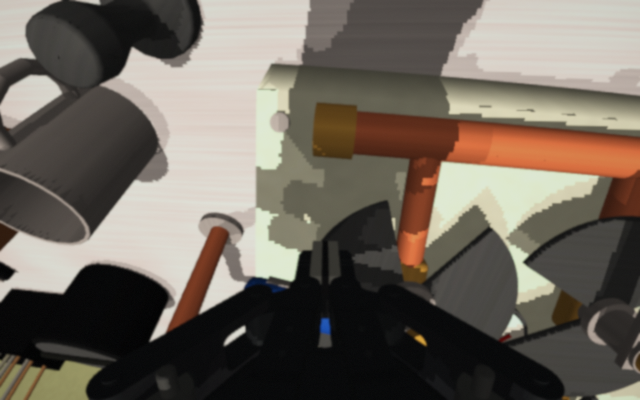

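Near shut; finish with small up-slope steps until the stop.

```bash
python3 -m inch '0 -5 -2 0 0;0 -3 0 0 0;0 0 0 0 0'; python3 -c "
from h import *
where()"; python3 -m inch '0 -3 0 0 0;0 0 0 0 0'; python3 -c "
from h import *
where()"; python3 -m inch '0 -2 0 0 0;0 0 0 0 0'; python3 -c "
from h import *
where()"
```

```text
time: 32.7
tool_pos: [0.5403, -0.1271, 0.1387]
tool_rot: [0.017, 2.638, -0.127]
ft_force: [-3.0, 1.5, -5.4]
gripper_width: 0.0002
panel u,y,out mm [ -23.6 -118.4   36.1] F [-3.   1.5 -5.4] t 32.7
time: 32.9
tool_pos: [0.542, -0.1276, 0.1396]
tool_rot: [0.018, 2.64, -0.128]
ft_force: [-6.9, 0.6, -5.1]
gripper_width: -0.0002
panel u,y,out mm [ -21.7 -118.7   36. ] F [-6.9  0.6 -5.1] t 32.9
time: 33.1
tool_pos: [0.5421, -0.1276, 0.1396]
tool_rot: [0.019, 2.644, -0.128]
ft_force: [-11.2, 1.1, -4.2]
gripper_width: 0.0
panel u,y,out mm [ -21.7 -118.7   36. ] F [-11.2   1.1  -4.2] t 33.1
```

```bash
python3 -m inch '0 8 0 0 0;0 4 0 -20 0;0 4 0 -45 0;0 4 0 -45 0;0 4 8 -45 0;0 4 10 -45 0;0 0 10 -45 0;0 0 0 0 0'; python3 -c "
from h import *
info();where();cv2.imwrite('pics/w10.png',vision.camera('wrist')[:,:,::-1]);cv2.imwrite('pics/s10.png',vision.camera('side')[:,:,::-1]);cv2.imwrite('pics/t10.png',vision.camera('top')[:,:,::-1])"
```

```text
time: 33.9
tool_pos: [0.4074, -0.0771, 0.3507]
tool_rot: [0.015, 2.613, -0.131]
ft_force: [1.5, 0.3, 1.0]
gripper_width: -0.0003
t 33.9 p [ 0.4074 -0.0771  0.3507] J [-0.185 -0.354 -0.434  0.957 -0.003 -0.174]
x [-0.865 -0.015 -0.501] y [ 0.036  0.995 -0.091] z [ 0.5   -0.096 -0.861] F [1.5 0.3 1. ] w -0.0003
panel u,y,out mm [-34.5 -76.5 287.5] F [1.5 0.3 1. ] t 33.9
```

View pics/w10.png

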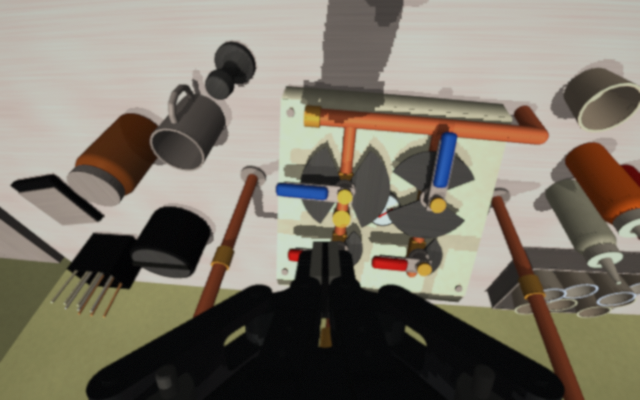

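View pics/t10.png

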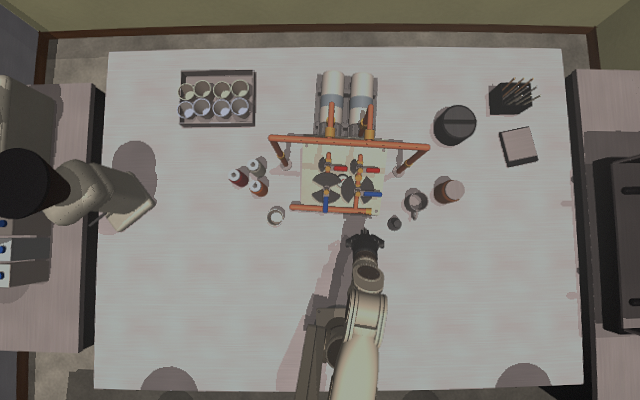

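```bash
python3 - <<'E'
from h import *
exec(open('fit2.py').read().split('def lev')[1].join(['def lev','']).split('def wobs')[0])
p,R,s=st(); S=np.load('S.npy')[:3]; im=cv2.imread('pics/w10.png')
for nm,a,sg,r in (('sb',(0,.062),-1,.095),('sv',(0,-.062),-1,.095),('sbd',(.098,.062),1,.075)):
    for q in (0,.1,1.47,1.571): print(nm,q,np.round(proj('wrist',w(S,lev(*a,r,q,sg,.062)),(p,s['tool_rot']))[0],1), end=' ')
    print()
cv2.imwrite('pics/w10c.png',cv2.resize(im[110:300,270:500],None,fx=3.4,fy=3.4,interpolation=cv2.INTER_CUBIC))
E
```

```text
sb 0 [365.5 207.4] sb 0.1 [366.7 200.6] sb 1.47 [443.9 140. ] sb 1.571 [451.8 140.3] 
sv 0 [272.8 199.7] sv 0.1 [273.3 192.9] sv 1.47 [342.5 132.3] sv 1.571 [350.3 132.4] 
sbd 0 [372.  273.5] sbd 0.1 [371.6 278.1] sbd 1.47 [411.  320.7] sbd 1.571 [416.  321.4]
```

View pics/w10c.png

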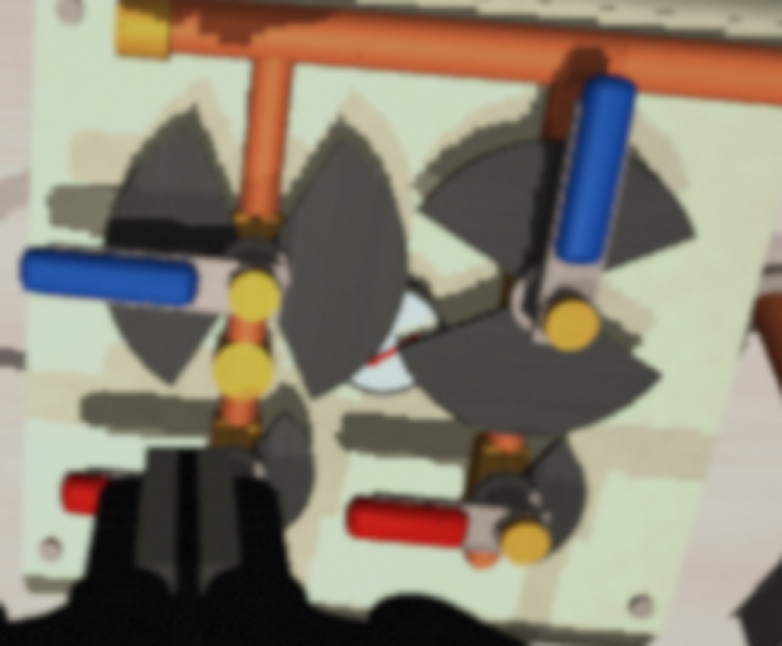

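```bash
python3 - <<'E'
from h import *
exec('def lev'+open('fit2.py').read().split('def lev')[1].split('def wobs')[0])
S=np.load('S.npy');p,R,s=st();c=lambda a,b:np.array([270+(a+.5)/3.4-.5,110+(b+.5)/3.4-.5])
# refit camera pose small (6dof) + lever angles from this picture
O=[(c(254,296),0,-.062),(c(572,325),0,.062),(c(525,542),.098,.062)]
cor=[(c(69,8),None)]
def f(x):
    dT=(p+x[:3]*.1, cv2.Rodrigues(cv2.Rodrigues(x[3:6])[0]@R)[0].ravel())
    P=lambda q:proj('wrist',w(S[:3],q),dT)[0]
    e=[P(pan(u,y,S[3]))-o for o,u,y in O]
    e+=[P(lev(0,.062,.095,x[6],-1,.055))-c(610,78),P(lev(0,-.062,.095,x[7],-1,.055))-c(22,270),P(lev(.098,.062,.075,x[8],1,.055))-c(348,518)]
    return np.r_[np.concatenate(e),x[:3]*30,x[3:6]*30]
r=least_squares(f,[0]*6+[1.5,0,0]);print(np.round(r.x,3));print(np.round(r.fun[:12],1))
E
```

```text
[-0.021 -0.009  0.047 -0.005 -0.04   0.008  1.541 -0.002  0.022]
[ 0.3  0.6  0.5  0.5  0.1  0.3  0.1 -1.  -0.5 -0.  -0.6 -0.1]
```

```bash
python3 -m inch '0 0 0 0 0;0 0 0 0 0'; python3 -c "
from h import *
info();workorder.close_job()"
```

```text
time: 34.25
tool_pos: [0.4049, -0.0771, 0.339]
tool_rot: [0.017, 2.636, -0.127]
ft_force: [0.2, 0.4, -0.4]
gripper_width: 0.0002
t 34.25 p [ 0.4049 -0.0771  0.339 ] J [-0.187 -0.342 -0.446  0.955 -0.002 -0.175]
x [-0.876 -0.011 -0.482] y [ 0.035  0.996 -0.087] z [ 0.481 -0.093 -0.872] F [ 0.2  0.4 -0.4] w 0.0002
the job is handed in; nothing more can be done
```

The bar is changed over to the standby filter and the job was handed in at 34.3 s, with no verdict reported. I shut the standby drain, opened the standby main, then shut the service main. I pushed each lever with closed fingers until it met its stop; the wrist force readings stayed under about 17 N.

**Gripper lean:** The row commands cannot tilt the tool, so I got it roughly square to the panel by pushing repeatedly at the edge of the arm's reach and joint range. That took about 22 s, and several tries first leaned it the wrong way.

**Last checks:**

| Lever | Estimated angle (rad) | Wanted |
|---|---|---|
| Standby main | 1.54 | fully open (1.571) |
| Service main | 0.00 | fully shut (0) |
| Standby drain | 0.02 | fully shut (0) |
| Service drain | about 0.01 before I moved any lever; not re-measured | fully shut (0) |

- **Service drain:** I did not touch it, and in the last picture it still points right, partly hidden by the fingers.
- **Bystanders:** They show no visible shift in the last top view; I did not measure them.
- **Robot:** It stands clear of everything, with wrist force near zero.
- **Disagreement:** The final wrist picture was about 10 pixels off the earlier station fit. It was taken while the arm was still settling, so I re-fitted the camera pose before reading the angles.

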